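# Unload a tested module from the guarded socket tester

### The arm

A 7-joint arm with a two-finger parallel gripper is mounted at the origin on the work surface. World frame = base frame: x ahead of the robot, y to its left, z up, the work surface at z = 0. Lengths are in m, angles in rad, forces in N, time in s.
With the tool pointing down it reaches from about 0.35 to 0.9 m from the base axis. Payload 8.1 kg.
Tool frame: the origin (TCP) lies on the centre line of the jaws, within the pads' length; the fingertips stand 11 mm ahead of it and the grasp point (between the pads) lies 8 mm behind it; z points along the fingers, y is the direction in which the jaws open and shut (so a half turn about z gives the same grasp; the last joint's range is limited). The gripper opens to 85 mm and grips with 20 to 120 N. Pads are 22 mm wide; open, the fingers measure 114 mm over their backs; the gripper's body (76 mm by 85 mm) begins 54 mm behind the grasp point. The pads swing forward as they close: fully open they stand 13 mm farther back than shut.
Start: joints at [-1.25, 0.434, 0.025, 1.573, -0.012, 1.134, -0.075], TCP at [0.257, 0.57, 0.242] pointing down, gripper open.
Joint ranges: [-2.62, 2.62], [-0.44, 2.09], [-1.27, 1.32], [0.08, 2.57], [-1.32, 4.46], [0.12, 2], [-2.74, 2.74]. Speed limits (rad/s): [2.22, 2.22, 3.01, 3.01, 3.14, 3.14, 3.14].

### API

Orientations are given as a rotation vector (axis times angle).
In Python, from plant import r, cams, ticket, models gives the robot as it stands.
- The arm moves only by the tool apply_moves, never from a script. Its argument "series" is a list of rows, each an object with "twist": the turn, a rotation vector about the tool's x, y, z in degrees, a list of three; "translation": the shift along the tool's x, y, z in cm, a list of three; "jaw": the opening in per cent of the stroke, from 0 (shut) to 100 (fully open). In form: [{"twist": [rx, ry, rz], "translation": [x, y, z], "jaw": jaw}, ...]. A call has 1 to 20 rows; each row shifts and turns the commanded pose from where the row before left it, along the tool's axes as they then stand; what a row does not reach is not made up. A row lasts 1/12 s, in which the tool goes at most 41.7 mm and 7.16 degrees, less where a joint would pass 70% of its speed; a pose out of reach is approached as far as the arm can. A call with a gripper value outside its range is refused whole. The fingers move at their own pace and stop on an object; "force" is the grip in N (left out, the last holds). Time passes only in rows, so rows that do not move let the fingers close. It gives the time, the measured TCP pose, the force and the opening at its end, in the units of the state.
- r.sense(): the state, without advancing time (a new reading comes with each control period).
- cams.get_image(name): name is "scene" or "top" or "wrist"; returns the picture (400x640x3 uint8, red, green, blue); there is no depth.
- cams.camera_model(name): a dict with "fx", "fy", "cx", "cy" (pixels), "xyz" and "attitude" of the camera in the world. Camera axes: x right, y up, looking along -z (the intrinsics and any distortion apply to the point x, -y, -z); pixel columns grow to the right and rows downward; lengths in m; the calibration is good to about 2 mm. The wrist camera is an equidistant fisheye: a pixel r from the principal point sees the ray r / f radians off the axis. A picture is of the moment at which its call begins: read the wrist's pose just before it. camera_model takes no time and is no camera call; for the wrist camera it gives the pose at the moment of the call.
- ticket.finish_job(): hands the job in, once; it reports no verdict.
Trained networks look in the newest picture that a camera, given by its name, has taken for a name from the list of things; names that differ only in an ending like _2 or _b are one class to them, and where a whole thing is asked for, a point or a joint stands for the part that bears it (a point fixed in the world has none). Each returns a list of dicts, best first, with "conf" (0 to 1); they miss things now and then, are a little off and sometimes report something else, mostly with a low value. They report only what shows in the picture. A call takes as long as a camera call. They do not tell look-alikes from the thing itself.
- models.trace(camera, query): "mask" (400x640 bool, what is visible of it) and "extent" ([left, top, width, height] in pixels, round what is visible of it).
- models.landmark_of(camera, query): "pixel" ([column, row] in pixels: a listed point, or the origin of a listed thing).
The state is a dict: "t": time; "joints": joint angles; "qd": joint speeds; "tau": joint torques, N m; "tool_pos": TCP position; "ee_rot": TCP orientation; "wrist_force": force on the tool from outside, world axes, zero at the start; "moment": the same for the moment, N m; "opening": finger opening in m.
Only numpy, scipy, OpenCV 4.12 (cv2) and the standard library are available. Lean on these libraries where they do the work, as an engineer would, in place of code of your own. Each camera call takes 0.05 s, during which the arm holds its last target.

### The job

The orange module in the green tester has passed its test. Pull the tester's drop door right down, swing the red-gripped clamp lever up and fully over to its side off the module, take the module out and set it down upright, not dropped, in the green tray, then push the door back up fully shut. Leave the clamp lever open, do not let the door slam, and leave the two cartons and the other module in the red tray where they are.

Things in the scene. Friction and masses are not known exactly. Their poses are not given: they have to be found in the camera images.
- tester: Green bench tester, fixed, 300 deep x 340 wide. Origin: on the table under the middle of its front edge; x from its front (robot side) to its back, y to its left, z up; yaw within 0.15 of the world's. From the origin: base x 10-300, top (compartment floor) z 50; side walls x 10-190, y +-158 to 170, top z 125; rear deck x 200-300, top z 123. Compartment open in front once the door is down
- hood_rail (a point): Middle of the green front rail (16 mm square, along the tester's y) of the fixed clear hood over the compartment. From the tester's origin: hood x 55-195, underside z 277, full width, on four 12 mm posts at x 110 and 185, y +-162. The socket under it cannot be reached with an upright tool: come in from the front, tilted 25 to 45 degrees
- door (a joint): Drop door at the front: 0 = upright and shut (a hard stop), grows as its top is pulled towards the robot and down, 1.5 = lying open (a hard stop). It starts shut or a little ajar. Stiff hinge, about 0.55 N m of friction: it stays where it is left; about 4 to 6 N at the bar moves it
- door_hinge (a point): Middle of the door's hinge line, which runs along the tester's y, 50 mm above the table. The door panel is 300 wide, 14 thick and reaches 105 mm from the hinge line
- door_bar (a point): Middle of the door's steel pull bar: round, 11 mm diameter, 110 long, parallel to the hinge and 150 mm from it in the door's plane, so 45 mm beyond the panel's free edge (39 mm clear gap), on two 10 mm posts 104 mm apart. Above the door when shut, nearest the robot when open. Can be pinched across at any door angle
- socket: Grey socket block fixed on the compartment floor, 70 (x) x 116 (y -38 to +78) x 27 high. Origin: on the compartment floor under the centre of the module's recess; x, y nearly as the tester's. Recess 46 x 28, 7 deep, its floor 20 above the origin; the module stands in it. Steel lever cheeks at y 60 to 76, x within 14, up to 82 above the origin
- lever (a joint): Clamp lever: 0 = shut, its arm level, 2 mm over the module's top, its grip to the -y side of the module; grows as the grip swings up and over to +y; 1.95 = fully open (hard stop), arm leaning away from the module. Starts shut or nearly. Stays where it is left (0.15 N m friction, about 1.5 N at the grip)
- lever_pivot (a point): On the lever's hinge axis, which runs along the socket's x: 68 mm to the +y side of the module, 73 mm above the compartment floor
- lever_grip (a point): On the lever's red grip: a round pin, 11 mm diameter, parallel to the hinge axis and 102 mm from it, sticking out 48 mm from the arm towards the door. This point is 43 mm in front of the centre line of the 12 mm wide arm, 11 mm from the pin's free end. Shut: the arm points to -y from the pivot
- module_center (a point): Centre of the module to unload: orange block with a black foot, 40 (x) x 24 (y) x 46 high, about 0.12 kg; x, y, z as the socket's at the start. Its top stands 66 mm above the compartment floor, 39 mm above the block. It lifts straight out once the lever is open
- pass_tray: Green open tray, fixed, 130 (x) x 110 (y) x 25 high outside, walls and floor 4 thick. Origin: under its centre, on the table. It changes sides with the red one
- fail_tray: Red open tray of the same size, fixed. Not to be used
- failed_center (a point): Centre of another module like the first, standing in the red tray: leave it
- carton_a: Yellow carton standing on the table left of the tester's front, 40 x 34 x 90 high, loose; origin under its centre: leave it
- carton_b: Blue carton standing on the table right of the tester's front, 40 x 34 x 90 high, loose; origin under its centre: leave it
There are look-alikes about, which are no part of the job. Several things have the shape of the pass_tray; the one meant has the colours described above. Leave any purple look-alike of the part that bears module_center alone.

How it is judged:
By the outcome, as a careful person would: the job done as asked, in the order asked, and still so for the second after the job is handed in, with the robot touching nothing.
It also fails if it takes over 72 s, if anything falls off the work surface, if the arm or the gripper's body presses on something with over 40 N, if the wrist force passes 120 N, or if a joint passes its speed limit or range.

## Working session

There is one attempt and no reset: what is moved stays moved. The work goes in short steps, Python scripts to look and compute and a tool call to move; the robot and the scene stay as the last step left them, time stands still between calls to the robot, and variables do not carry over. Pictures are saved under pics/ and viewed, and the job is handed in when it is done.

Besides the shell and the picture viewer there is one more tool, called after "Request:" as a command line: name --argument value ..., lists and objects as JSON in quotes. apply_moves: Moves the arm, as the interface text tells. Its arguments: {"type":"object","properties":{"series":{"type":"array","items":{"type":"object","properties":{"twist":{"type":"array","items":{"type":"number"}},"translation":{"type":"array","items":{"type":"number"}},"jaw":{"type":"number"}}}},"force":{"type":"number"}},"required":["series"]}

```bash
ls -la; mkdir -p pics
python3 - <<'E'
from plant import r,cams,ticket,models
import cv2
s=r.sense(); print({k:s[k] for k in ('t','tool_pos','ee_rot','opening','wrist_force')})
for n in ('scene','top','wrist'):
    im=cams.get_image(n); cv2.imwrite(f'pics/a_{n}.png',im[:,:,::-1]); print(n,cams.camera_model(n))
E
```

```text
total 12
drwxr-xr-x  3 agent agent 4096 Dec  6 14:06 .
drwxr-xr-x 23 root  root  4096 Dec  6 14:06 ..
drwxr-xr-x  2 agent agent 4096 Dec  6 14:06 pics
{'t': 0.0, 'tool_pos': array([0.25687943, 0.56926296, 0.24155271]), 'ee_rot': array([-6.60756652e-01, -3.07114131e+00,  2.36660836e-03]), 'opening': 0.08519075318079833, 'wrist_force': array([ 0.36931646,  0.5754266 , -0.10767832])}
scene {'fx': 364.0304008716032, 'fy': 364.0304008716032, 'cx': 319.0500854280999, 'cy': 199.2162266648949, 'xyz': array([0.30774547, 0.45550237, 0.90736605]), 'attitude': array([ 0.22174487, -0.82655159, -2.534688  ])}
top {'fx': 381.0628472309008, 'fy': 381.0628472309008, 'cx': 324.92033348392823, 'cy': 199.98502022021466, 'xyz': array([0.47157452, 0.01243289, 1.12320845]), 'attitude': array([ 0.08908674, -0.09126318, -1.57297427])}
wrist {'fx': 309.70691628693146, 'fy': 309.70691628693146, 'cx': 321.6605587504762, 'cy': 202.5286973110321, 'xyz': array([0.18847162, 0.60218979, 0.37319348]), 'attitude': array([-0.26299952, -0.16898947,  1.13735758])}
```

View pics/a_scene.png

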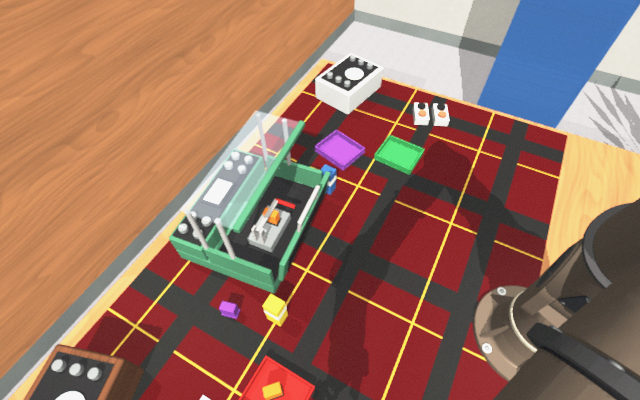

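View pics/a_top.png

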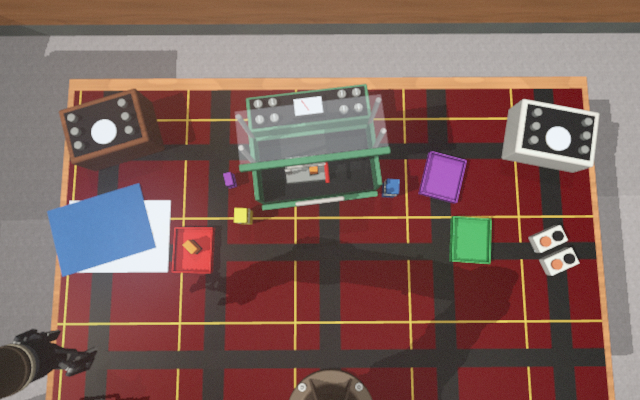

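View pics/a_wrist.png

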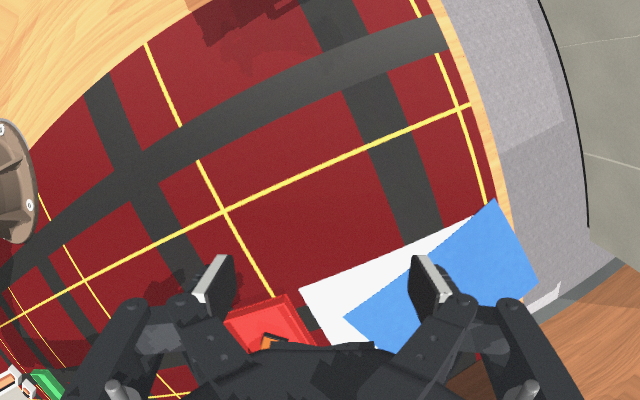

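Top picture: the tester front is at about (320,203). The orange module in its socket is at (313,170) and the red grip at (326,172). The green tray is at (471,240). The look-alikes are a purple tray at (443,177), a purple module at (229,180), and the other orange module in the red tray at (192,246). Next I'll run the networks and triangulate.

```bash
cat > h.py <<'E'
import numpy as np, cv2
from scipy.spatial.transform import Rotation as R
from scipy.optimize import least_squares
from plant import r,cams,ticket,models
def proj(cm,P,wrist=False):
    P=np.atleast_2d(P); p=R.from_rotvec(cm['attitude']).inv().apply(P-cm['xyz'])
    x,y,z=p[:,0],-p[:,1],-p[:,2]
    if wrist:
        rr=np.hypot(x,y); th=np.arctan2(rr,z); k=th/np.maximum(rr,1e-9)
        return np.c_[cm['fx']*x*k+cm['cx'],cm['fy']*y*k+cm['cy']]
    return np.c_[cm['fx']*x/z+cm['cx'],cm['fy']*y/z+cm['cy']]
def ray(cm,px,wrist=False):
    u=(px[0]-cm['cx'])/cm['fx'];v=(px[1]-cm['cy'])/cm['fy']
    if wrist:
        th=np.hypot(u,v); d=np.array([np.sin(th)*u/max(th,1e-9),np.sin(th)*v/max(th,1e-9),np.cos(th)])
    else: d=np.array([u,v,1.])
    d=d*[1,-1,-1]; d/=np.linalg.norm(d)
    return cm['xyz'],R.from_rotvec(cm['attitude']).apply(d)
def onz(cm,px,z,wrist=False):
    o,d=ray(cm,px,wrist); return o+d*(z-o[2])/d[2]
def tri(obs):
    A=np.zeros((3,3));b=np.zeros(3)
    for cm,px,w in obs:
        o,d=ray(cm,px,w);M=np.eye(3)-np.outer(d,d);A+=M;b+=M@o
    return np.linalg.solve(A,b)
E
python3 - <<'E'
from h import *
cms={n:cams.camera_model(n) for n in('scene','top')}
res={}
for q in ['tester','hood_rail','door_hinge','door_bar','socket','lever_pivot','lever_grip','module_center','pass_tray','fail_tray','carton_a','carton_b']:
    for n in cms:
        res[q,n]=[(np.round(d['pixel'],1).tolist(),round(d['conf'],2)) for d in models.landmark_of(n,q)][:4]
    print(q,res[q,'scene'],'|',res[q,'top'])
    try: print('   tri',np.round(tri([(cms[n],res[q,n][0][0],0) for n in cms]),3))
    except Exception as e: print(e)
print(r.sense()['t'])
for n,(x0,y0,x1,y1) in {'scene':(160,100,360,300),'top':(220,80,420,230)}.items():
    im=cv2.imread(f'pics/a_{n}.png')[y0:y1,x0:x1]; cv2.imwrite(f'pics/a_{n}_z.png',cv2.resize(im,None,fx=4 if n=='top' else 3,fy=4 if n=='top' else 3,interpolation=cv2.INTER_CUBIC))
E
```

```text
tester [([304.6, 242.1], 0.89)] | [([317.0, 201.5], 0.59), ([191.3, 246.7], 0.55)]
   tri [0.593 0.033 0.013]
hood_rail [([272.9, 170.4], 0.7)] | [([313.6, 155.4], 0.57)]
   tri [0.665 0.034 0.283]
door_hinge [([304.1, 235.2], 0.74)] | [([318.7, 199.7], 0.79)]
   tri [0.596 0.028 0.041]
door_bar [([309.5, 206.3], 0.77), ([325.6, 193.8], 0.37)] | [([323.0, 203.0], 0.76)]
   tri [0.576 0.017 0.178]
socket [([274.2, 224.7], 0.82)] | [([316.7, 169.7], 0.65)]
   tri [0.687 0.035 0.037]
lever_pivot [([257.2, 233.7], 0.64)] | [([282.2, 163.4], 0.85), ([316.9, 201.9], 0.68)]
   tri [0.68  0.122 0.124]
lever_grip [([290.8, 206.2], 0.78)] | [([322.7, 179.7], 0.72), ([387.7, 186.9], 0.43)]
   tri [0.638 0.016 0.137]
module_center [([276.3, 392.4], 0.75), ([272.8, 218.4], 0.66), ([229.1, 313.9], 0.63)] | [([312.7, 165.7], 0.65), ([230.9, 180.9], 0.51)]
   tri [ 0.996  0.168 -2.187]
pass_tray [([340.1, 149.9], 0.91), ([398.8, 155.3], 0.88), ([308.9, 205.5], 0.2)] | [([468.0, 237.9], 0.94)]
   tri [ 0.555 -0.302  0.127]
fail_tray [([276.6, 395.3], 0.94)] | [([195.3, 250.7], 0.71)]
   tri [ 0.456  0.391 -0.001]
carton_a [([327.7, 189.8], 0.82), ([275.9, 319.6], 0.67)] | [([387.9, 188.2], 0.73), ([245.2, 216.6], 0.69)]
   tri [ 0.634 -0.181 -0.016]
carton_b [([327.7, 189.8], 0.82), ([275.9, 319.6], 0.67)] | [([387.9, 188.2], 0.73), ([245.2, 216.6], 0.69)]
   tri [ 0.634 -0.181 -0.016]
1.35
```

View pics/a_scene_z.png

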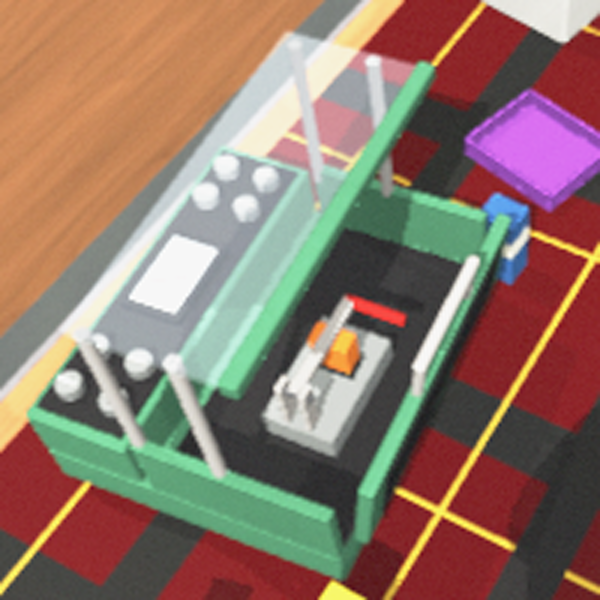

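View pics/a_top_z.png

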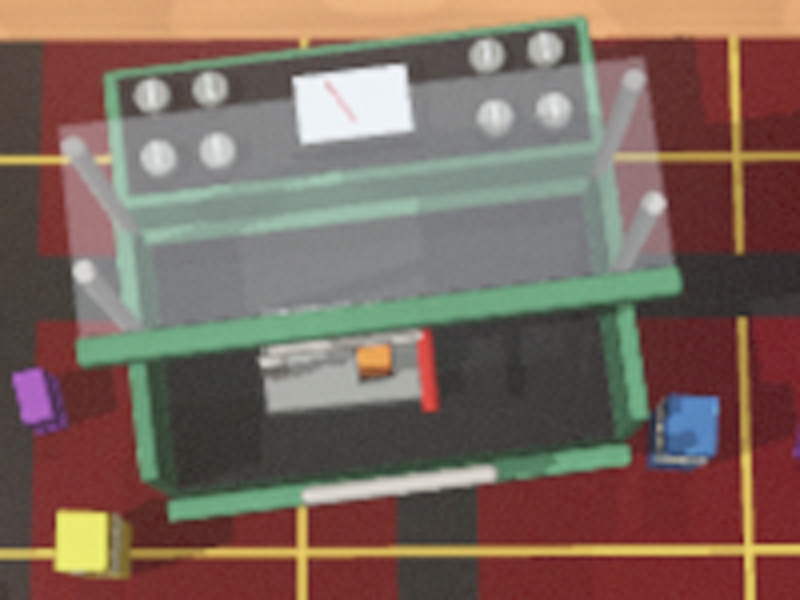

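```bash
cat > fit.py <<'E'
from h import *
cms={n:cams.camera_model(n) for n in('scene','top')}
S=lambda x,y:(160+x/3,100+y/3); T=lambda x,y:(220+x/4,80+y/4)
def tp(p,q):
    x,y,yaw=p[:3]; c,s=np.cos(yaw),np.sin(yaw); q=np.array(q)/1000
    return np.array([x+c*q[0]-s*q[1],y+s*q[0]+c*q[1],q[2]])
def door(p,a,yb): # hinge at tester x=p[3]
    return tp(p,[p[3]*1000-a*np.sin(p[4]),yb,50+a*np.cos(p[4])])
obs=[('top',T(107,75),lambda p:tp(p,[300,170,123])),('top',T(585,20),lambda p:tp(p,[300,-170,123])),
('top',T(648,415),lambda p:tp(p,[10,-170,125])),
('scene',S(342,578),lambda p:tp(p,[10,170,0])),('scene',S(32,412),lambda p:tp(p,[300,170,123])),
('scene',(304.6,242.1),lambda p:tp(p,[0,0,0])),('top',(317,201.5),lambda p:tp(p,[0,0,0])),
('scene',(304.1,235.2),lambda p:door(p,0,0)),('top',(318.7,199.7),lambda p:door(p,0,0)),
('scene',(309.5,206.3),lambda p:door(p,150,0)),('top',(323,203),lambda p:door(p,150,0)),
('scene',S(475,262),lambda p:door(p,150,-55)),('scene',S(418,388),lambda p:door(p,150,55)),
('top',T(303,495),lambda p:door(p,150,55)),('top',T(495,472),lambda p:door(p,150,-55)),
('scene',(272.9,170.4),lambda p:tp(p,[p[5]*1000,0,285])),('top',(313.6,155.4),lambda p:tp(p,[p[5]*1000,0,285])),
]
def f(p): return np.concatenate([proj(cms[n],g(p))[0]-px for n,px,g in obs])
s=least_squares(f,[.593,.033,.1,0,0.1,.063],loss='soft_l1')
print('tester x y yaw hingex door railx',np.round(s.x,4)); 
for (n,px,g),e in zip(obs,f(s.x).reshape(-1,2)): print(n,np.round(px,1),np.round(e,1))
p=s.x; np.save('tp.npy',p)
print('bar',door(p,150,0),'hinge',door(p,0,0))
E
python3 fit.py
python3 - <<'E'
from h import *
cms={n:cams.camera_model(n) for n in('scene','top')}
# module top etc
sc,tp=cms['scene'],cms['top']
S=lambda x,y:(160+x/3,100+y/3); T=lambda x,y:(220+x/4,80+y/4)
print('mod',tri([(sc,(272.8,218.4),0),(tp,(312.7,165.7),0)]))
print('grip',tri([(sc,(290.8,206.2),0),(tp,(322.7,179.7),0)]))
print('pin ends', tri([(sc,S(404,320),0),(tp,T(431,408),0)]),tri([(sc,S(352,298),0),(tp,T(426,332),0)]))
print('tray green', onz(sc,(398.8,155.3),0.0),onz(tp,(468,237.9),0.0), tri([(sc,(398.8,155.3),0),(tp,(468,237.9),0)]))
for n,px in (('carton_b',(387.9,188.2)),('a',(245.2,216.6))): print(n,onz(tp,px,0))
for px in ((327.7,189.8),(275.9,319.6)): print(onz(sc,px,0))
E
```

```text
tester x y yaw hingex door railx [0.5944 0.0277 0.1199 0.0006 0.1438 0.0706]
top [246.8  98.8] [-3.5 -2.3]
top [366.2  85. ] [ 0.5 -3.3]
top [382.  183.8] [-0.2  1.7]
scene [274.  292.7] [1.9 2.4]
scene [170.7 237.3] [-4.9 -1.4]
scene [304.6 242.1] [0.2 0.6]
top [317.  201.5] [2.2 0.7]
scene [304.1 235.2] [-0.3 -1.6]
top [318.7 199.7] [0.2 0.4]
scene [309.5 206.3] [-0.1 -2. ]
top [323 203] [-3.9 -1.2]
scene [318.3 187.3] [-0.5  0.1]
scene [299.3 229.3] [ 1.  -6.9]
top [295.8 203.8] [1.  0.8]
top [343.8 198. ] [-2.3  1. ]
scene [272.9 170.4] [-2.2 -0.2]
top [313.6 155.4] [-0.   1.9]
bar [0.57373449 0.02517164 0.19845187] hinge [0.59507541 0.0277422  0.05      ]
mod [0.68482988 0.04308928 0.08272268]
grip [0.63771519 0.01595461 0.13695342]
pin ends [0.63466873 0.00275396 0.12017718] [0.68573034 0.00603345 0.12422889]
tray green [ 0.48046636 -0.41465407  0.        ] [ 0.48735817 -0.40882339  0.        ] [ 0.48336366 -0.40826876  0.00503161]
carton_b [ 0.63562302 -0.17710787  0.        ]
a [0.55261808 0.24610718 0.        ]
[ 6.24774058e-01 -1.71387373e-01  1.11022302e-16]
[0.54991984 0.25142884 0.        ]
```

```bash
cat >> h.py <<'E'
tpar=None
def TP():  # tester pose x,y,yaw,hx,door
    return np.load('tp.npy')
def t2w(q):
    p=TP(); c,s=np.cos(p[2]),np.sin(p[2]); q=np.asarray(q,float)
    return np.array([p[0]+c*q[0]-s*q[1],p[1]+s*q[0]+c*q[1],q[2]])
def w2t(w):
    p=TP(); c,s=np.cos(p[2]),np.sin(p[2]); d=np.asarray(w)-[p[0],p[1],0]
    return np.array([c*d[0]+s*d[1],-s*d[0]+c*d[1],d[2]])
def tool(yaw,tilt,jaw='y',flip=False):
    """tool rotation: z = fwd*sin(tilt)-up*cos(tilt), fwd at yaw; jaw 'y': jaws along left, 'x': jaws in the vertical plane"""
    f=np.array([np.cos(yaw),np.sin(yaw),0]);u=np.array([0,0,1.]);l=np.cross(u,f)
    z=f*np.sin(tilt)-u*np.cos(tilt)
    y=l if jaw=='y' else np.cross(l,z)
    if flip: y=-y
    return R.from_matrix(np.c_[np.cross(y,z),y,z])
def cur():
    s=r.sense(); return s['tool_pos'],R.from_rotvec(s['ee_rot']),s
GP=-0.008
def go(grasp,Rt,p0=None,R0=None):
    """print move from current to have the grasp point at 'grasp' with rotation Rt"""
    if p0 is None: p0,R0,_=cur()
    tcp=np.asarray(grasp)-Rt.apply([0,0,GP]) if True else grasp
    d=R0.inv().apply(tcp-p0)*100; w=np.degrees((R0.inv()*Rt).as_rotvec())
    print('trans cm(tool now)',np.round(d,2),'n>=',np.ceil(np.linalg.norm(d)/4.17),'| twist deg',np.round(w,1),'n>=',np.ceil(np.linalg.norm(w)/7.16))
    print('  after twist: trans',np.round(Rt.inv().apply(tcp-p0)*100,2))
    return tcp,Rt
E
python3 - <<'E'
from h import *
p,R0,s=cur(); print(p,s['t']); print(np.round(R0.as_matrix(),3)); print(s['joints'])
print('mod t',w2t([0.6848,.0431,.083]),'pins',w2t([.6347,.0028,.12]),w2t([.6857,.006,.124]))
bar=t2w([-.021,0,.198])
for j in 'yx':
  for fl in (0,1):
    print(j,fl); go(bar+[0,0,.08],tool(TP()[2],np.radians(15),j,fl))
E
```

```text
[0.25705203 0.56970233 0.24233106] 1.35
[[-0.911  0.411  0.   ]
 [ 0.411  0.911  0.   ]
 [-0.     0.    -1.   ]]
[-1.24960015  0.43448943  0.02501904  1.57319631 -0.01160378  1.13401772
 -0.0751182 ]
mod t [0.09154846 0.00451761 0.083     ] pins [ 0.03698861 -0.02950183  0.12      ] [ 0.08800529 -0.03242378  0.124     ]
y 0
trans cm(tool now) [-51.43 -36.51  -2.79] n>= 16.0 | twist deg [ -4.1 -14.6 -31. ] n>= 5.0
  after twist: trans [-24.99 -57.85   3.8 ]
y 1
trans cm(tool now) [-51.43 -36.51  -2.79] n>= 16.0 | twist deg [-19.4   5.4 147.7] n>= 21.0
  after twist: trans [24.99 57.85  3.8 ]
x 0
trans cm(tool now) [-51.43 -36.51  -2.79] n>= 16.0 | twist deg [   8.9  -15.8 -120.3] n>= 17.0
  after twist: trans [ 57.85 -24.99   3.8 ]
x 1
trans cm(tool now) [-51.43 -36.51  -2.79] n>= 16.0 | twist deg [-13.7  -7.7  58.5] n>= 9.0
  after twist: trans [-57.85  24.99   3.8 ]
```

Request:
apply_moves --series '[{"twist": [-1.52,-0.86,6.5],"translation": [0,0,0],"jaw": 50},{"twist": [-1.52,-0.86,6.5],"translation": [0,0,0],"jaw": 50},{"twist": [-1.52,-0.86,6.5],"translation": [0,0,0],"jaw": 50},{"twist": [-1.52,-0.86,6.5],"translation": [0,0,0],"jaw": 50},{"twist": [-1.52,-0.86,6.5],"translation": [0,0,0],"jaw": 50},{"twist": [-1.52,-0.86,6.5],"translation": [0,0,0],"jaw": 50},{"twist": [-1.52,-0.86,6.5],"translation": [0,0,0],"jaw": 50},{"twist": [-1.52,-0.86,6.5],"translation": [0,0,0],"jaw": 50},{"twist": [-1.52,-0.86,6.5],"translation": [0,0,0],"jaw": 50},{"twist": [0,0,0],"translation": [-3.8,1.65,0.15],"jaw": 50},{"twist": [0,0,0],"translation": [-3.8,1.65,0.15],"jaw": 50},{"twist": [0,0,0],"translation": [-3.8,1.65,0.15],"jaw": 50},{"twist": [0,0,0],"translation": [-3.8,1.65,0.15],"jaw": 50},{"twist": [0,0,0],"translation": [-3.8,1.65,0.15],"jaw": 50},{"twist": [0,0,0],"translation": [-3.8,1.65,0.15],"jaw": 50},{"twist": [0,0,0],"translation": [-3.8,1.65,0.15],"jaw": 50},{"twist": [0,0,0],"translation": [-3.8,1.65,0.15],"jaw": 50},{"twist": [0,0,0],"translation": [-3.8,1.65,0.15],"jaw": 50}]'

```text
t: 2.85
tool_pos: [0.4444, 0.2459, 0.2684]
ee_rot: [1.959, 2.21, 0.293]
wrist_force: [1.1, 1.5, -0.2]
opening: 0.0431
```

Run:
```python
from h import *
p,R0,s=cur(); print(p,s['t'],s['joints'],s['opening']); print(np.round(R0.as_matrix(),3))
bar=t2w([-.021,0,.198])
go(bar+[0,0,.08],tool(TP()[2],np.radians(15),'x',1))
```

```text
[0.44437938 0.24586707 0.26841841] 2.85 [-1.17929403  0.0747777   0.50741478  2.04000217  0.13901019  0.8164239
 -0.64140254] 0.0430919790083676
[[-0.12   0.959  0.258]
 [ 0.993  0.115  0.032]
 [ 0.001  0.26  -0.966]]
trans cm(tool now) [-23.46  10.09   2.51] n>= 7.0 | twist deg [ 0.1 -0.  -0. ] n>= 1.0
  after twist: trans [-23.46  10.09   2.51]
```

Request:
apply_moves --series '[{"twist": [0,0,0],"translation": [-3.9,1.65,0.3],"jaw": 50},{"twist": [0,0,0],"translation": [-3.9,1.65,0.4],"jaw": 50},{"twist": [0,0,0],"translation": [-3.9,1.65,0.4],"jaw": 50},{"twist": [0,0,0],"translation": [-3.9,1.65,0.4],"jaw": 50},{"twist": [0,0,0],"translation": [-3.9,1.65,0.4],"jaw": 50},{"twist": [0,0,0],"translation": [-3.5,1.65,0.4],"jaw": 50},{"twist": [0,0,0],"translation": [0,0,0],"jaw": 50},{"twist": [0,0,0],"translation": [0,0,0],"jaw": 50}]'

```text
t: 3.52
tool_pos: [0.5708, 0.0319, 0.2716]
ee_rot: [1.965, 2.203, 0.29]
wrist_force: [-0.6, 1.2, -0.4]
opening: 0.0428
```

Run:
```python
from h import *
p,R0,s=cur(); print(p,s['t'],s['joints'],s['opening'])
cm=cams.camera_model('wrist'); im=cams.get_image('wrist'); cv2.imwrite('pics/b_wrist.png',im[:,:,::-1])
im=cams.get_image('scene'); cv2.imwrite('pics/b_scene.png',im[:,:,::-1])
for q in ['door_bar','door_hinge','lever_grip','lever_pivot','module_center','socket','hood_rail']:
    print(q,[(np.round(d['pixel'],1).tolist(),round(d['conf'],2)) for d in models.landmark_of('wrist',q)][:3])
q=TP()
bar=[t2w([-.021,y,.198]) for y in (-.055,0,.055)]
print('pred bar',proj(cm,bar,True)); np.save('cmb.npy',cm,allow_pickle=True)
```

```text
[0.57078058 0.03186055 0.27162561] 3.5167 [-0.72745603  0.19296446  0.68336595  1.92999919 -0.18350955  0.80472401
  0.15503226] 0.04276654631835958
door_bar [([303.0, 227.5], 0.65)]
door_hinge [([298.8, 183.1], 0.58)]
lever_grip [([353.5, 220.3], 0.93)]
lever_pivot [([396.5, 123.2], 0.69)]
module_center [([378.4, 178.1], 0.8)]
socket [([364.9, 172.3], 0.85)]
hood_rail [([480.1, 266.1], 0.7)]
pred bar [[300.81907263 295.97071774]
 [298.12067262 231.66455149]
 [295.8141626  154.29441897]]
```

View pics/b_wrist.png

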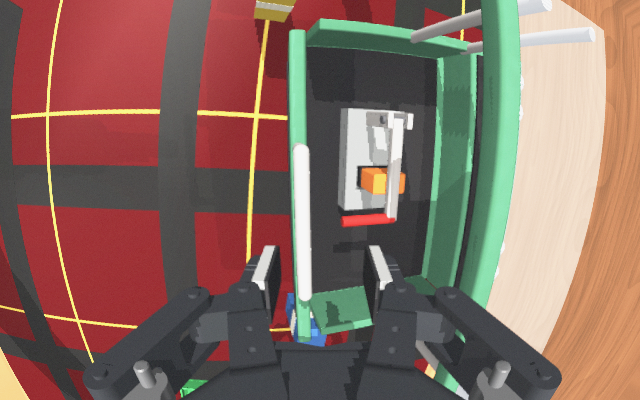

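View pics/b_scene.png

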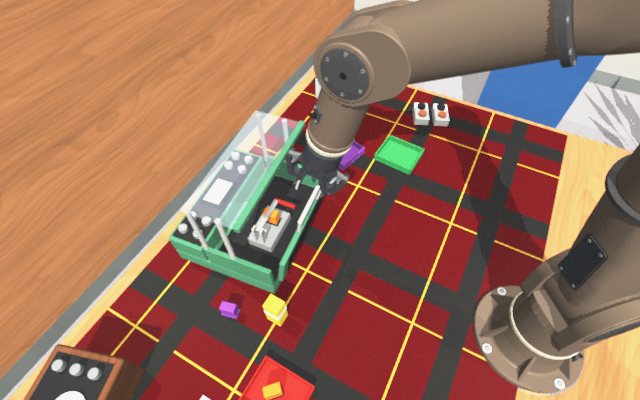

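Run:
```python
import cv2
im=cv2.imread('pics/b_wrist.png')[90:320,280:480]
cv2.imwrite('pics/b_z.png',cv2.resize(im,None,fx=2.6*1,fy=2.6,interpolation=cv2.INTER_CUBIC))
```

```text
(no output)
```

View pics/b_z.png

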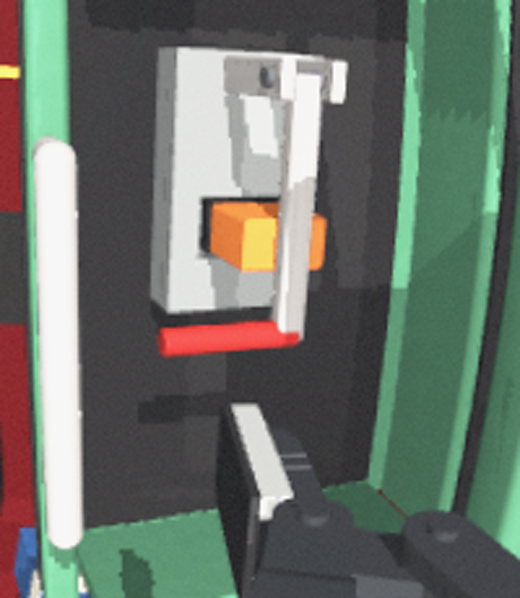

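```bash
cat > fit2.py <<'E'
from h import *
import fit as F
F_tp=F.tp; F_door=F.door
cmw=np.load('cmb.npy',allow_pickle=True).item()
C=lambda x,y:(280+x/2.6,90+y/2.6)
# params: 0-5 tester, 6-8 socket x,y,dyaw(world), 9 lever
def sk(p,q):
    yaw=p[2]+p[8]; c,s=np.cos(yaw),np.sin(yaw); q=np.array(q)/1000
    return np.array([p[6]+c*q[0]-s*q[1],p[7]+s*q[0]+c*q[1],.05+q[2]])
def lev(p,x,rad=102):
    a=p[9]; return sk(p,[x,68-rad*np.cos(a),73+rad*np.sin(a)])
W=[(C(56,140),lambda p:F_door(p,150,55)),(C(66,547),lambda p:F_door(p,150,-55)),((303,227.5),lambda p:F_door(p,150,0)),
((298.8,183.1),lambda p:F_door(p,0,0)),
(C(162,342),lambda p:lev(p,-54)),((353.5,220.3),lambda p:lev(p,-43)),
(C(175,48),lambda p:sk(p,[-35,78,27])),(C(170,312),lambda p:sk(p,[-35,-38,27])),
(C(243,218),lambda p:sk(p,[-20,12,66])),(C(248,270),lambda p:sk(p,[-20,-12,66])),
((378.4,178.1),lambda p:sk(p,[0,0,43])),((396.5,123.2),lambda p:lev(p,0,0)),((480.1,266.1),lambda p:F_tp(p,[p[5]*1000,0,285])),
]
T2=[('top',(312.7,165.7),lambda p:sk(p,[0,0,43])),('scene',(272.8,218.4),lambda p:sk(p,[0,0,43])),('scene',(290.8,206.2),lambda p:lev(p,-43)),('top',(322.7,179.7),lambda p:lev(p,-43))]
def f(p):
    a=[2.5*(proj(cmw,g(p),True)[0]-px)/3 for px,g in W]
    b=[(proj(F.cms[n],g(p))[0]-px) for n,px,g in T2]
    return np.concatenate([F.f(p)]+[np.ravel(a),np.ravel(b),[p[8]/.02,(p[3])/.003,(p[5]-.063)/.004]])
s=least_squares(f,np.r_[F.s.x,.685,.043,0,0.05],loss='soft_l1'); p=s.x
print(np.round(p,4))
for (px,g) in W: print(np.round(px,1),np.round(proj(cmw,g(p),True)[0]-px,1))
for n,px,g in T2: print(n,np.round(px,1),np.round(proj(F.cms[n],g(p))[0]-px,1))
np.save('tp.npy',p)
print('bar',F_door(p,150,0),'socket in tester',w2t([p[6],p[7],0]),'grip',lev(p,-43))
E
python3 fit2.py | tail -32
```

```text
top [317.  201.5] [2.2 0.7]
scene [304.1 235.2] [-0.3 -1.6]
top [318.7 199.7] [0.2 0.4]
scene [309.5 206.3] [-0.1 -2. ]
top [323 203] [-3.9 -1.2]
scene [318.3 187.3] [-0.5  0.1]
scene [299.3 229.3] [ 1.  -6.9]
top [295.8 203.8] [1.  0.8]
top [343.8 198. ] [-2.3  1. ]
scene [272.9 170.4] [-2.2 -0.2]
top [313.6 155.4] [-0.   1.9]
bar [0.57373449 0.02517164 0.19845187] hinge [0.59507541 0.0277422  0.05      ]
[ 0.5954  0.0291  0.1159  0.0018  0.1391  0.0664  0.6852  0.0465 -0.0092
 -0.0017]
[301.5 143.8] [-0.7  8.2]
[305.4 300.4] [-0.9 -6. ]
[303.  227.5] [-0.5  2.2]
[298.8 183.1] [-4.4 -1.4]
[342.3 221.5] [ 0.2 -0.2]
[353.5 220.3] [-0.8  0.1]
[347.3 108.5] [ 0.2 -0.5]
[345.4 210. ] [-0.1 -0.2]
[373.5 173.8] [-0.5 -0.2]
[375.4 193.8] [-3.5  2.4]
[378.4 178.1] [1.9 1.3]
[396.5 123.2] [-0.5 -3.8]
[480.1 266.1] [0.2 0.7]
top [312.7 165.7] [-0.9  0.1]
scene [272.8 218.4] [-2.3 -1.4]
scene [290.8 206.2] [-1.2 -0.3]
top [322.7 179.7] [ 3.1 -1.8]
bar [0.57652693 0.02689669 0.1985518 ] socket in tester [0.09115419 0.0068944  0.        ] grip [0.64604831 0.00810021 0.12282544]
```

Run:
```python
from h import *
p,R0,s=cur()
go([.5765,.0269,.1986],R0)
```

```text
trans cm(tool now) [-1.   -1.35  7.98] n>= 2.0 | twist deg [0. 0. 0.] n>= 0.0
  after twist: trans [-1.   -1.35  7.98]
```

Request:
apply_moves --series '[{"twist": [0,0,0],"translation": [-1.0,-1.35,0],"jaw": 50},{"twist": [0,0,0],"translation": [0,0,2.5],"jaw": 50},{"twist": [0,0,0],"translation": [0,0,2.5],"jaw": 50},{"twist": [0,0,0],"translation": [0,0,2.0],"jaw": 50},{"twist": [0,0,0],"translation": [0,0,1.0],"jaw": 50},{"twist": [0,0,0],"translation": [0,0,0],"jaw": 50},{"twist": [0,0,0],"translation": [0,0,0],"jaw": 0},{"twist": [0,0,0],"translation": [0,0,0],"jaw": 0},{"twist": [0,0,0],"translation": [0,0,0],"jaw": 0},{"twist": [0,0,0],"translation": [0,0,0],"jaw": 0}]' --force 40

```text
t: 4.8
tool_pos: [0.5793, 0.0262, 0.192]
ee_rot: [1.959, 2.209, 0.294]
wrist_force: [-1.9, -0.6, 5.4]
opening: 0.0094
```

Run:
```python
from h import *
p,R0,s=cur(); print(p,s['t'],s['opening'],s['wrist_force'],w2t(p+R0.apply([0,0,GP])))
im=cams.get_image('wrist'); cv2.imwrite('pics/c_wrist.png',im[:,:,::-1])
```

```text
[0.57931415 0.02620099 0.19200852] 4.8 0.009414832749144668 [-1.94438636 -0.58349733  5.42352574] [-0.01844056 -0.00102316  0.19973021]
```

View pics/c_wrist.png

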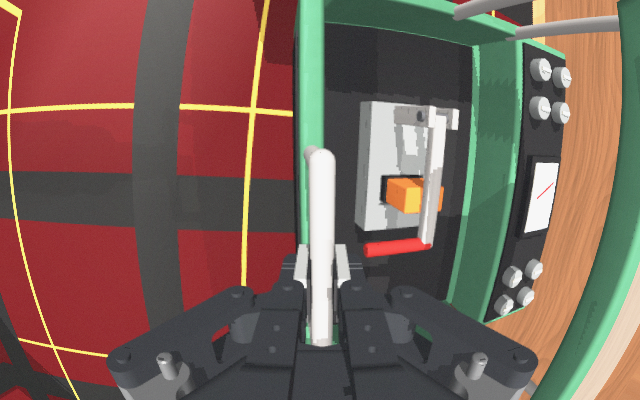

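Run:
```python
import numpy as np
t0=.135;t1=1.53;tl=np.radians(15)
n=20
# ease
u=np.linspace(0,1,n+1); th=t0+(t1-t0)*u
x=-.15*np.sin(th);z=.15*np.cos(th)
dx,dz=np.diff(x)*100,np.diff(z)*100
for a,b in zip(np.cos(tl)*dx+np.sin(tl)*dz,np.sin(tl)*dx-np.cos(tl)*dz): print(round(a,2),round(b,2))
```

```text
-1.04 -0.1
-1.05 -0.02
-1.04 0.05
-1.04 0.12
-1.03 0.19
-1.01 0.27
-0.99 0.34
-0.96 0.4
-0.93 0.47
-0.9 0.53
-0.86 0.6
-0.82 0.65
-0.77 0.71
-0.72 0.76
-0.66 0.81
-0.6 0.85
-0.54 0.89
-0.48 0.93
-0.41 0.96
-0.35 0.99
```

Request:
apply_moves --series '[{"translation": [0,-1.04,-0.1],"twist": [0,0,0],"jaw": 0},{"translation": [0,-1.05,-0.02],"twist": [0,0,0],"jaw": 0},{"translation": [0,-1.04,0.05],"twist": [0,0,0],"jaw": 0},{"translation": [0,-1.04,0.12],"twist": [0,0,0],"jaw": 0},{"translation": [0,-1.03,0.19],"twist": [0,0,0],"jaw": 0},{"translation": [0,-1.01,0.27],"twist": [0,0,0],"jaw": 0},{"translation": [0,-0.99,0.34],"twist": [0,0,0],"jaw": 0},{"translation": [0,-0.96,0.4],"twist": [0,0,0],"jaw": 0},{"translation": [0,-0.93,0.47],"twist": [0,0,0],"jaw": 0},{"translation": [0,-0.9,0.53],"twist": [0,0,0],"jaw": 0}]'

```text
t: 5.68
tool_pos: [0.4903, 0.0156, 0.1441]
ee_rot: [1.957, 2.207, 0.296]
wrist_force: [4.5, 0.9, 0.4]
opening: 0.0098
```

Run:
```python
from h import *
p,R0,s=cur(); print(p,s['t'],s['opening'],s['wrist_force'],w2t(p+R0.apply([0,0,GP])),s['joints'])
```

```text
[0.49031664 0.01555881 0.14414392] 5.6833 0.00978006363539381 [4.49997005 0.85843033 0.42820166] [-0.1080904  -0.00130006  0.15186052] [-0.64233704  0.23535724  0.59592851  2.26705837 -0.34592381  0.43210641
  0.33999527]
```

Request:
apply_moves --series '[{"translation": [0,-0.86,0.6],"twist": [0,0,0],"jaw": 0},{"translation": [0,-0.82,0.65],"twist": [0,0,0],"jaw": 0},{"translation": [0,-0.77,0.71],"twist": [0,0,0],"jaw": 0},{"translation": [0,-0.72,0.76],"twist": [0,0,0],"jaw": 0},{"translation": [0,-0.66,0.81],"twist": [0,0,0],"jaw": 0},{"translation": [0,-0.6,0.85],"twist": [0,0,0],"jaw": 0},{"translation": [0,-0.54,0.89],"twist": [0,0,0],"jaw": 0},{"translation": [0,-0.48,0.93],"twist": [0,0,0],"jaw": 0},{"translation": [0,-0.41,0.96],"twist": [0,0,0],"jaw": 0},{"translation": [0,-0.3,0.8],"twist": [0,0,0],"jaw": 0},{"translation": [0,0,0],"twist": [0,0,0],"jaw": 0}]'

```text
t: 6.6
tool_pos: [0.4533, 0.0113, 0.0509]
ee_rot: [1.958, 2.207, 0.297]
wrist_force: [9.8, 5.6, -8.3]
opening: 0.0093
```

Run:
```python
from h import *
p,R0,s=cur(); print(p,s['t'],s['opening'],s['wrist_force'],w2t(p+R0.apply([0,0,GP])),s['joints'])
```

```text
[0.45325629 0.01131076 0.0509021 ] 6.6 0.009325164175522585 [ 9.83612469  5.64465558 -8.31119052] [-0.14539245 -0.00123954  0.05861894] [-0.31608838  0.37463607  0.20990161  2.4141826  -0.67621582  0.11859111
  0.65192112]
```

Request:
apply_moves --series '[{"translation": [0,0,0],"twist": [0,0,0],"jaw": 50},{"translation": [0,0,0],"twist": [0,0,0],"jaw": 50},{"translation": [0,0,0],"twist": [0,0,0],"jaw": 50},{"translation": [0,0.3,-1.5],"twist": [0,0,0],"jaw": 50},{"translation": [0,0.3,-2.5],"twist": [0,0,0],"jaw": 40},{"translation": [0,0.4,-4],"twist": [0,0,0],"jaw": 40},{"translation": [0,0.5,-4],"twist": [0,0,0],"jaw": 40},{"translation": [0,1.5,-3.5],"twist": [0,0,0],"jaw": 35}]'

```text
t: 7.27
tool_pos: [0.4418, 0.0122, 0.1751]
ee_rot: [1.954, 2.215, 0.29]
wrist_force: [0.0, 1.8, 0.3]
opening: 0.0298
```

```bash
cat >> h.py <<'E'
def sk(q):
    p=TP(); yaw=p[2]+p[8]; c,s=np.cos(yaw),np.sin(yaw); q=np.array(q)/1000
    return np.array([p[6]+c*q[0]-s*q[1],p[7]+s*q[0]+c*q[1],.05+q[2]])
def lev(a,x): return sk([x,68-102*np.cos(a),73+102*np.sin(a)])
E
python3 - <<'E'
from h import *
p,R0,s=cur(); print(p,s['t'],s['opening'],s['wrist_force'],s['joints'])
yaw=TP()[2]+TP()[8]
for t in (35,45):
  Rt=tool(yaw,np.radians(t),'y',0)
  g=lev(0,-45); pre=g-Rt.apply([0,0,.09])
  print(t); go(pre,Rt);
E
```

```text
[0.44177447 0.01217995 0.17512589] 7.2667 0.029779397095771792 [0.04385806 1.7818552  0.29062296] [-0.92517805  0.08023254  0.84880304  2.33371341 -0.14580137  0.49766891
  0.15843879]
35
trans cm(tool now) [-2.86 15.18  2.5 ] n>= 4.0 | twist deg [-15.4 -16.  -88. ] n>= 13.0
  after twist: trans [-13.45  -2.58   7.58]
45
trans cm(tool now) [-2.84 13.89  3.11] n>= 4.0 | twist deg [-23.1 -23.9 -86.8] n>= 13.0
  after twist: trans [-10.5   -2.58   9.68]
```

Request:
apply_moves --series '[{"twist": [-1.65,-1.71,-6.2],"translation": [0,0,0],"jaw": 35},{"twist": [-1.65,-1.71,-6.2],"translation": [0,0,0],"jaw": 35},{"twist": [-1.65,-1.71,-6.2],"translation": [0,0,0],"jaw": 35},{"twist": [-1.65,-1.71,-6.2],"translation": [0,0,0],"jaw": 35},{"twist": [-1.65,-1.71,-6.2],"translation": [0,0,0],"jaw": 35},{"twist": [-1.65,-1.71,-6.2],"translation": [0,0,0],"jaw": 35},{"twist": [-1.65,-1.71,-6.2],"translation": [0,0,0],"jaw": 35},{"twist": [-1.65,-1.71,-6.2],"translation": [0,0,0],"jaw": 35},{"twist": [-1.65,-1.71,-6.2],"translation": [0,0,0],"jaw": 35},{"twist": [-1.65,-1.71,-6.2],"translation": [0,0,0],"jaw": 35},{"twist": [-1.65,-1.71,-6.2],"translation": [0,0,0],"jaw": 35},{"twist": [-1.65,-1.71,-6.2],"translation": [0,0,0],"jaw": 35},{"twist": [-1.65,-1.71,-6.2],"translation": [0,0,0],"jaw": 35},{"twist": [-1.65,-1.71,-6.2],"translation": [0,0,0],"jaw": 35}]'

```text
t: 8.43
tool_pos: [0.4482, 0.0011, 0.1782]
ee_rot: [0.571, 2.446, 0.104]
wrist_force: [0.0, -0.7, 0.1]
opening: 0.0302
```

Run:
```python
from h import *
p,R0,s=cur(); print(p,s['t'],s['opening'],s['joints'])
print(np.round(R0.as_matrix(),3))
yaw=TP()[2]+TP()[8]
Rt=tool(yaw,np.radians(45),'y',0)
g=lev(0,-45); pre=g-Rt.apply([0,0,.09])
go(pre,Rt);
```

```text
[0.44818463 0.00107277 0.17819074] 8.4333 0.03015325444419272 [-0.23911907  0.02643684 -0.07770626  2.56819353  1.74214436  0.248443
 -0.8767068 ]
[[-0.716  0.376  0.588]
 [ 0.424  0.904 -0.06 ]
 [-0.554  0.206 -0.807]]
trans cm(tool now) [-10.03   5.31   7.9 ] n>= 4.0 | twist deg [ -9.3  -7.3 -29.4] n>= 5.0
  after twist: trans [-9.92 -1.41  9.53]
```

Request:
apply_moves --series '[{"twist": [0,0,0],"translation": [-2.5,1.3,2.0],"jaw": 35},{"twist": [0,0,0],"translation": [-2.5,1.3,2.0],"jaw": 35},{"twist": [0,0,0],"translation": [-2.5,1.3,2.0],"jaw": 35},{"twist": [0,0,0],"translation": [-2.5,1.4,1.9],"jaw": 35},{"twist": [-1.8,-1.4,-5.7],"translation": [0,0,0],"jaw": 35},{"twist": [-1.8,-1.4,-5.7],"translation": [0,0,0],"jaw": 35},{"twist": [-1.8,-1.4,-5.7],"translation": [0,0,0],"jaw": 35},{"twist": [-1.8,-1.4,-5.7],"translation": [0,0,0],"jaw": 35},{"twist": [-1.8,-1.4,-5.7],"translation": [0,0,0],"jaw": 35},{"twist": [0,0,0],"translation": [0,0,0],"jaw": 35}]'

```text
t: 9.27
tool_pos: [0.5851, -0.0048, 0.1788]
ee_rot: [0.11, 2.407, 0.055]
wrist_force: [-0.3, -0.8, -0.4]
opening: 0.0301
```

Run:
```python
from h import *
p,R0,s=cur(); print(p,s['t'],s['opening'],s['joints'])
print(np.round(R0.as_matrix(),3))
yaw=TP()[2]+TP()[8]
Rt=tool(yaw,np.radians(45),'y',0)
g=lev(0,-45); pre=g-Rt.apply([0,0,.09])
go(pre,Rt); go(g,Rt)
```

```text
[ 0.58509808 -0.00479508  0.17879618] 9.2667 0.030097974969489735 [ 0.15844136  0.26018425 -0.33495085  2.36301101  2.45077872  0.26058237
 -1.05827185]
[[-0.74   0.064  0.669]
 [ 0.095  0.995  0.009]
 [-0.666  0.07  -0.743]]
trans cm(tool now) [-0.18  0.67 -0.07] n>= 1.0 | twist deg [-3.8 -2.8 -9.9] n>= 2.0
  after twist: trans [-0.3   0.63 -0.01]
trans cm(tool now) [-0.57  1.31  8.9 ] n>= 3.0 | twist deg [-3.8 -2.8 -9.9] n>= 2.0
  after twist: trans [-0.3   0.63  8.99]
```

Request:
apply_moves --series '[{"twist": [-1.9,-1.4,-5.0],"translation": [0,0.3,0],"jaw": 35},{"twist": [-1.9,-1.4,-5.0],"translation": [0,0.3,0],"jaw": 35},{"twist": [0,0,0],"translation": [0,0,0],"jaw": 35}]'

```text
t: 9.52
tool_pos: [0.5856, 0.0018, 0.1789]
ee_rot: [-0.12, 2.355, 0.052]
wrist_force: [-0.6, -0.0, 0.5]
opening: 0.0299
```

Run:
```python
from h import *
p,R0,s=cur(); print(p,s['t'],s['opening'],s['joints'])
cm=cams.camera_model('wrist'); im=cams.get_image('wrist'); 
yaw=TP()[2]+TP()[8]
Rt=tool(yaw,np.radians(45),'y',0)
g=lev(0,-45); pre=g-Rt.apply([0,0,.09])
go(pre,Rt); go(g,Rt)
b=im[:,:,::-1].copy()
for q in [lev(0,-43),lev(0,-54),lev(0,0),sk([-20,12,66]),sk([-20,-12,66]),sk([-35,78,27]),sk([-35,-38,27])]:
    u=proj(cm,q,True)[0]; print(np.round(u,1)); cv2.circle(b,tuple(int(round(v)) for v in u),2,(255,0,255),-1)
cv2.imwrite('pics/d_wrist.png',b); cv2.imwrite('pics/d_wz.png',cv2.resize(b[100:330,220:430],None,fx=2.6,fy=2.6))
```

```text
[0.58561006 0.00177135 0.17892741] 9.5167 0.029868771312050124 [ 0.33798945  0.29532875 -0.49600388  2.38753427  2.74267451  0.32225629
 -1.11899533]
trans cm(tool now) [-0.17  0.   -0.1 ] n>= 1.0 | twist deg [-0.2 -0.1 -0.5] n>= 1.0
  after twist: trans [-0.17  0.   -0.1 ]
trans cm(tool now) [-0.19  0.04  8.9 ] n>= 3.0 | twist deg [-0.2 -0.1 -0.5] n>= 1.0
  after twist: trans [-0.17  0.    8.9 ]
[319.1 219.6]
[318.9 213. ]
[319.8 240.6]
[375.6 223.2]
[346.5 223.5]
[447.  174.3]
[314.5 173.3]
```

View pics/d_wrist.png

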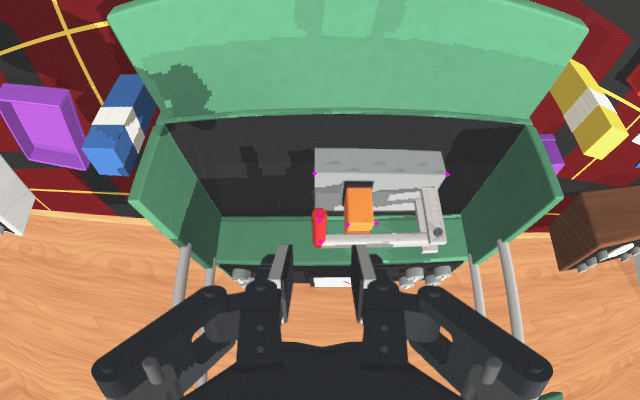

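View pics/d_wz.png

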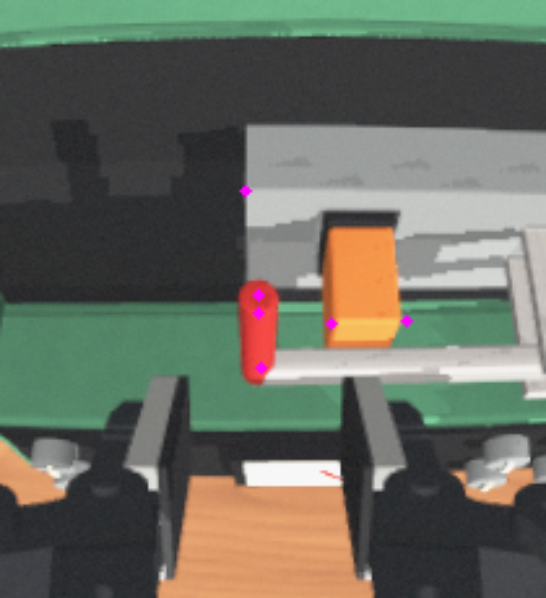

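Request:
apply_moves --series '[{"twist": [0,0,0],"translation": [-0.2,0.05,2.5],"jaw": 35},{"twist": [0,0,0],"translation": [0,0,2.5],"jaw": 35},{"twist": [0,0,0],"translation": [0,0,2.3],"jaw": 35},{"twist": [0,0,0],"translation": [0,0,1.6],"jaw": 35},{"twist": [0,0,0],"translation": [0,0,0],"jaw": 35},{"twist": [0,0,0],"translation": [0,0,0],"jaw": 0},{"twist": [0,0,0],"translation": [0,0,0],"jaw": 0},{"twist": [0,0,0],"translation": [0,0,0],"jaw": 0},{"twist": [0,0,0],"translation": [0,0,0],"jaw": 0}]' --force 30

```text
t: 10.32
tool_pos: [0.6508, 0.0067, 0.1196]
ee_rot: [-0.112, 2.353, 0.047]
wrist_force: [2.5, -8.9, -2.0]
opening: 0.0098
```

Run:
```python
from h import *
p,R0,s=cur(); print(p,s['t'],s['opening'],s['joints'],s['wrist_force'])
g=p+R0.apply([0,0,GP]); print('grasp err',g-lev(0,-45))
im=cams.get_image('wrist'); cv2.imwrite('pics/e_wz.png',cv2.resize(im[100:330,220:430,::-1],None,fx=2.6,fy=2.6))
yaw=TP()[2]+TP()[8]
M=R0.inv()
n=26; a=np.linspace(0.0,1.97,n+1)
P=np.array([lev(x,-45) for x in a]); D=M.apply(np.diff(P,axis=0))*100
for d in np.round(D,2): print(d.tolist())
```

```text
[0.65077341 0.00665028 0.11955195] 10.3167 0.009814774816912798 [ 0.26038058  0.50150757 -0.44404076  2.29521533  2.72976089  0.44780683
 -1.0749776 ] [ 2.48087588 -8.87046298 -1.95923115]
grasp err [ 0.00107558 -0.00177487  0.00220191]
[-0.55, 0.03, -0.55]
[-0.54, 0.09, -0.54]
[-0.54, 0.15, -0.54]
[-0.53, 0.2, -0.53]
[-0.51, 0.26, -0.52]
[-0.5, 0.31, -0.5]
[-0.48, 0.37, -0.48]
[-0.46, 0.42, -0.46]
[-0.43, 0.46, -0.44]
[-0.41, 0.51, -0.41]
[-0.38, 0.55, -0.39]
[-0.35, 0.59, -0.36]
[-0.31, 0.63, -0.32]
[-0.28, 0.66, -0.29]
[-0.24, 0.69, -0.25]
[-0.21, 0.71, -0.22]
[-0.17, 0.73, -0.18]
[-0.13, 0.75, -0.14]
[-0.09, 0.76, -0.1]
[-0.04, 0.77, -0.06]
[-0.0, 0.77, -0.02]
[0.04, 0.77, 0.03]
[0.08, 0.77, 0.07]
[0.12, 0.76, 0.11]
[0.16, 0.74, 0.15]
[0.2, 0.72, 0.19]
```

View pics/e_wz.png

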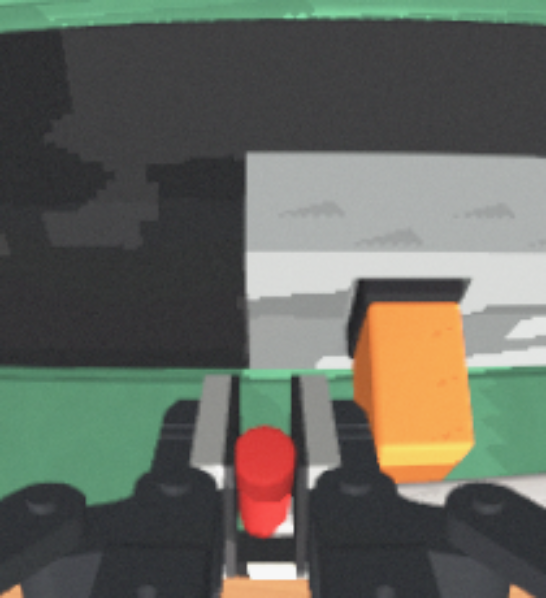

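Request:
apply_moves --series '[{"translation": [-0.55,0.03,-0.55],"twist": [0,0,0],"jaw": 0},{"translation": [-0.54,0.09,-0.54],"twist": [0,0,0],"jaw": 0},{"translation": [-0.54,0.15,-0.54],"twist": [0,0,0],"jaw": 0},{"translation": [-0.53,0.2,-0.53],"twist": [0,0,0],"jaw": 0},{"translation": [-0.51,0.26,-0.52],"twist": [0,0,0],"jaw": 0},{"translation": [-0.5,0.31,-0.5],"twist": [0,0,0],"jaw": 0},{"translation": [-0.48,0.37,-0.48],"twist": [0,0,0],"jaw": 0},{"translation": [-0.46,0.42,-0.46],"twist": [0,0,0],"jaw": 0},{"translation": [-0.43,0.46,-0.44],"twist": [0,0,0],"jaw": 0},{"translation": [-0.41,0.51,-0.41],"twist": [0,0,0],"jaw": 0},{"translation": [-0.38,0.55,-0.39],"twist": [0,0,0],"jaw": 0}]'

```text
t: 11.28
tool_pos: [0.6477, 0.0407, 0.1972]
ee_rot: [-0.111, 2.349, 0.049]
wrist_force: [1.7, -8.6, 4.8]
opening: 0.0099
```

Run:
```python
from h import *
p,R0,s=cur(); print(p,s['t'],s['opening'],s['joints'],s['wrist_force'])
g=p+R0.apply([0,0,GP]); 
yaw=TP()[2]+TP()[8]; d=g-[TP()[6],TP()[7],.05]; y=-np.sin(yaw)*d[0]+np.cos(yaw)*d[1]; x=np.cos(yaw)*d[0]+np.sin(yaw)*d[1]
print('socket frame',x,y,d[2],'radius',np.hypot(y-.068,d[2]-.073),'ang',np.arctan2(d[2]-.073,.068-y))
```

```text
[0.64770278 0.04066136 0.19723602] 11.2833 0.009867842141439143 [ 0.08037089  0.31296196 -0.30588464  2.25438058  2.51927685  0.25275417
 -0.98036473] [ 1.67210101 -8.60172012  4.79211052]
socket frame -0.04357139512937476 -0.001747346170346966 0.15286403121233683 radius 0.10603280520334886 ang 0.8529151403799472
```

Run:
```python
from h import *
p,R0,s=cur()
a=np.linspace(0.84,1.98,16); P=np.array([lev(x,-45) for x in a])
Rc=R0
for i in range(15):
    print(np.round(Rc.inv().apply(P[i+1]-P[i])*100,2).tolist(), 1 if i<5 else 0)
    if i<5: Rc=Rc*R.from_euler('y',1,degrees=True)
```

```text
[-0.35, 0.6, -0.35] 1
[-0.31, 0.63, -0.32] 1
[-0.27, 0.67, -0.29] 1
[-0.23, 0.69, -0.26] 1
[-0.19, 0.72, -0.23] 1
[-0.15, 0.74, -0.19] 0
[-0.11, 0.75, -0.14] 0
[-0.07, 0.77, -0.1] 0
[-0.03, 0.77, -0.05] 0
[0.0, 0.77, -0.01] 0
[0.04, 0.77, 0.04] 0
[0.08, 0.77, 0.08] 0
[0.12, 0.76, 0.12] 0
[0.15, 0.74, 0.17] 0
[0.19, 0.72, 0.21] 0
```

Request:
apply_moves --series '[{"translation": [-0.35,0.6,-0.35],"twist": [0,1,0],"jaw": 0},{"translation": [-0.31,0.63,-0.32],"twist": [0,1,0],"jaw": 0},{"translation": [-0.27,0.67,-0.29],"twist": [0,1,0],"jaw": 0},{"translation": [-0.23,0.69,-0.26],"twist": [0,1,0],"jaw": 0},{"translation": [-0.19,0.72,-0.23],"twist": [0,1,0],"jaw": 0},{"translation": [-0.15,0.74,-0.19],"twist": [0,0,0],"jaw": 0},{"translation": [-0.11,0.75,-0.14],"twist": [0,0,0],"jaw": 0}]'

```text
t: 11.87
tool_pos: [0.6439, 0.0803, 0.2187]
ee_rot: [-0.113, 2.415, 0.044]
wrist_force: [-1.0, -3.7, 4.8]
opening: 0.0097
```

```bash
cat >> h.py <<'E'
def levstate():
    p,R0,s=cur(); print(p,s['t'],s['opening'],s['joints'],s['wrist_force'])
    g=p+R0.apply([0,0,GP]); 
    yaw=TP()[2]+TP()[8]; d=g-[TP()[6],TP()[7],.05]; y=-np.sin(yaw)*d[0]+np.cos(yaw)*d[1]; x=np.cos(yaw)*d[0]+np.sin(yaw)*d[1]
    print('socket frame',x,y,d[2],'radius',np.hypot(y-.068,d[2]-.073),'ang',np.arctan2(d[2]-.073,.068-y))
E
python3 -c "
from h import *
levstate()"
```

```text
[0.64387873 0.08033555 0.21870949] 11.8667 0.009668224143999687 [-0.25581393  0.24774123 -0.01585369  2.19856569  1.7491112   0.12159157
 -0.3110525 ] [-0.98188789 -3.74761078  4.81116234]
socket frame -0.04276318727470469 0.03812020348884305 0.1747003606694919 radius 0.10599889433316219 ang 1.2850351801092157
```

Request:
apply_moves --series '[{"translation": [-0.07,0.77,-0.1],"twist": [0,2,0],"jaw": 0},{"translation": [-0.03,0.77,-0.1],"twist": [0,2,0],"jaw": 0},{"translation": [0.02,0.77,0],"twist": [0,1,0],"jaw": 0}]'

```text
t: 12.12
tool_pos: [0.643, 0.0906, 0.2199]
ee_rot: [-0.113, 2.454, 0.033]
wrist_force: [-10.7, -8.7, 22.4]
opening: 0.0096
```

```bash
python3 -c "
from h import *
levstate()
p,R0,s=cur(); print(np.round(R0.as_matrix(),3))
im=cams.get_image('wrist'); cv2.imwrite('pics/f_w.png',im[:,:,::-1])
im=cams.get_image('scene'); cv2.imwrite('pics/f_s.png',cv2.resize(im[100:300,160:400,::-1],None,fx=3,fy=3))"
```

```text
[0.64301025 0.09057698 0.2198817 ] 12.1167 0.009630487237122566 [-0.25360732  0.24882152 -0.04923715  2.1602797   1.19513058  0.15785814
  0.22612011] [-10.65452896  -8.74261614  22.43960837]
socket frame -0.04229466519460477 0.048449843233725386 0.17607668200119253 radius 0.1049143031333711 ang 1.3833566241456159
[[-0.771 -0.09   0.631]
 [-0.073  0.996  0.053]
 [-0.633 -0.005 -0.774]]
```

View pics/f_w.png

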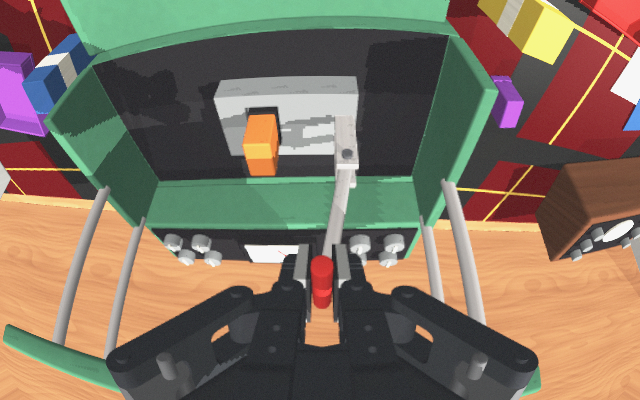

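View pics/f_s.png

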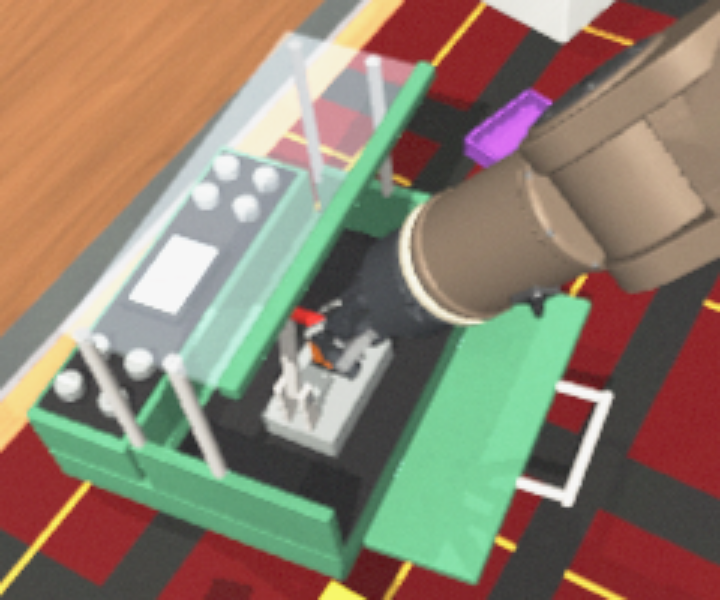

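Request:
apply_moves --series '[{"translation": [0,0,0],"twist": [0,0,0],"jaw": 0},{"translation": [0,0,0],"twist": [0,0,0],"jaw": 0}]'

```text
t: 12.38
tool_pos: [0.6429, 0.0936, 0.2203]
ee_rot: [-0.117, 2.453, 0.038]
wrist_force: [-12.6, -2.5, 17.4]
opening: 0.0099
```

```bash
python3 -c "
from h import *
levstate()
p,R0,s=cur(); print(np.round(R0.as_matrix(),3))"
```

```text
[0.64288141 0.09356525 0.22026775] 12.3833 0.009898927814923774 [-0.25306004  0.24868231 -0.05351946  2.16039502  1.20358562  0.15574539
  0.21726633] [-12.55150694  -2.45255978  17.43901861]
socket frame -0.042115033438224765 0.05139608703977152 0.17645466364031182 radius 0.10477861114999043 ang 1.4116588654574829
[[-0.77  -0.094  0.631]
 [-0.074  0.996  0.058]
 [-0.634 -0.003 -0.773]]
```

Request:
apply_moves --series '[{"translation": [0,0,0],"twist": [0,2,0],"jaw": 0},{"translation": [0,0.5,0],"twist": [0,2,0],"jaw": 0},{"translation": [0,0.5,0],"twist": [0,0,0],"jaw": 0},{"translation": [0,0.5,0],"twist": [0,0,0],"jaw": 0}]'

```text
t: 12.72
tool_pos: [0.6417, 0.1063, 0.2197]
ee_rot: [-0.115, 2.513, 0.03]
wrist_force: [-14.5, -3.9, 16.2]
opening: 0.0098
```

```bash
python3 -c "
from h import *
levstate()
p,R0,s=cur(); print(np.round(R0.as_matrix(),3))"
```

```text
[0.64174209 0.10628312 0.21969177] 12.7167 0.009849413088617181 [-0.13078765  0.26775477 -0.23032256  2.09521162  0.89275537  0.26709047
  0.5191831 ] [-14.50215689  -3.86415127  16.17341966]
socket frame -0.04151123113459263 0.06419782290320969 0.17617230489529118 radius 0.10324234135315936 ang 1.5339603054429796
[[-0.807 -0.09   0.584]
 [-0.076  0.996  0.048]
 [-0.586 -0.006 -0.81 ]]
```

Run:
```python
from h import *
p,R0,s=cur()
a=np.linspace(1.5,1.97,8); P=np.array([lev(x,-45) for x in a])
for i in range(7): print(np.round(R0.inv().apply(P[i+1]-P[i])*100,2).tolist())
```

```text
[-0.01, 0.68, -0.03]
[0.02, 0.68, 0.01]
[0.05, 0.68, 0.04]
[0.07, 0.68, 0.08]
[0.1, 0.67, 0.12]
[0.12, 0.66, 0.15]
[0.15, 0.64, 0.19]
```

Request:
apply_moves --series '[{"translation": [0,0.68,-0.03],"twist": [0,0,0],"jaw": 0},{"translation": [0.02,0.68,0.01],"twist": [0,0,0],"jaw": 0},{"translation": [0.05,0.68,0.04],"twist": [0,0,0],"jaw": 0},{"translation": [0.07,0.68,0.08],"twist": [0,0,0],"jaw": 0},{"translation": [0.1,0.67,0.12],"twist": [0,0,0],"jaw": 0},{"translation": [0.12,0.66,0.15],"twist": [0,0,0],"jaw": 0},{"translation": [0,0,0],"twist": [0,0,0],"jaw": 0}]'

```text
t: 13.3
tool_pos: [0.6378, 0.1458, 0.2135]
ee_rot: [-0.115, 2.513, 0.027]
wrist_force: [-0.7, -7.5, 6.8]
opening: 0.0096
```

```bash
python3 -c "
from h import *
levstate()"
```

```text
[0.63775015 0.14579286 0.21351056] 13.3 0.009642455770551667 [-0.26036721  0.28181882 -0.182128    2.09203932  0.98105437  0.29957675
  0.35989423] [-0.74340225 -7.53790067  6.81937847]
socket frame -0.04126777021215909 0.10392525930910451 0.16999333913926934 radius 0.10343274188481962 ang 1.9255183014269437
```

Request:
apply_moves --series '[{"translation": [0.12,0.4,0.13],"twist": [0,0,0],"jaw": 0},{"translation": [0.1,0.3,0.1],"twist": [0,0,0],"jaw": 0},{"translation": [0,0,0],"twist": [0,0,0],"jaw": 0}]'

```text
t: 13.55
tool_pos: [0.6381, 0.1464, 0.2124]
ee_rot: [-0.106, 2.511, 0.017]
wrist_force: [-11.2, -22.5, 25.5]
opening: 0.0098
```

```bash
python3 -c "
from h import *
levstate()"
```

```text
[0.63811305 0.14644037 0.21244435] 13.55 0.009818499204453232 [-0.28293884  0.28372281 -0.16509844  2.09392041  1.00693575  0.30553005
  0.32202465] [-11.18634215 -22.48526748  25.50111713]
socket frame -0.04085313242960246 0.1046031461476635 0.16891424675191652 radius 0.10266125382974213 ang 1.9353613607467761
```

Request:
apply_moves --series '[{"translation": [0,0,0],"twist": [0,0,0],"jaw": 40},{"translation": [0,0,0],"twist": [0,0,0],"jaw": 40},{"translation": [0,0,0],"twist": [0,0,0],"jaw": 40},{"translation": [0,0,-2],"twist": [0,0,0],"jaw": 45},{"translation": [0,0,-3],"twist": [0,0,0],"jaw": 50},{"translation": [0,0,-3],"twist": [0,0,0],"jaw": 50}]'

```text
t: 14.05
tool_pos: [0.5883, 0.1516, 0.2727]
ee_rot: [-0.124, 2.518, 0.03]
wrist_force: [1.4, -0.2, 0.6]
opening: 0.0426
```

Run:
```python
from h import *
levstate()
yaw=TP()[2]+TP()[8]; Rt=tool(yaw,np.radians(40),'y',0)
g=sk([-2,-.5,52]); go(g-Rt.apply([0,0,.09]),Rt)
im=cams.get_image('wrist'); cv2.imwrite('pics/g_w.png',im[:,:,::-1])
```

```text
[0.58831204 0.15160302 0.2726548 ] 14.05 0.042614617511762466 [-0.17587741  0.14027268 -0.32237203  2.09887679  0.71805304  0.41764275
  0.59547145] [ 1.40633354 -0.24901883  0.55502613]
socket frame -0.08977243133545584 0.11492982966099144 0.2291620718987249 radius 0.1630613430942852 ang 1.8627301395897018
trans cm(tool now) [  3.75 -11.43  10.67] n>= 4.0 | twist deg [-0.7 -4.4 -0.2] n>= 1.0
  after twist: trans [  4.6  -11.53  10.22]
```

View pics/g_w.png

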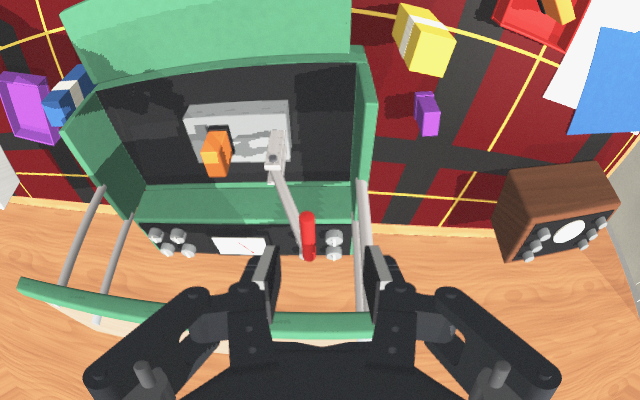

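Request:
apply_moves --series '[{"translation": [0.9,-2.3,1.5],"twist": [0,-0.9,0],"jaw": 50},{"translation": [0.9,-2.3,2],"twist": [0,-0.9,0],"jaw": 50},{"translation": [0.9,-2.3,2.1],"twist": [0,-0.9,0],"jaw": 50},{"translation": [0.9,-2.3,2.3],"twist": [0,-0.9,0],"jaw": 50},{"translation": [0.9,-2.3,2.3],"twist": [0,-0.9,0],"jaw": 50},{"translation": [0,0,0],"twist": [0,0,0],"jaw": 50},{"translation": [0,0,0],"twist": [0,0,0],"jaw": 50}]'

```text
t: 14.68
tool_pos: [0.6162, 0.0732, 0.2093]
ee_rot: [-0.112, 2.452, 0.015]
wrist_force: [0.1, 0.1, 0.2]
opening: 0.0428
```

Run:
```python
from h import *
p,R0,s=cur(); print(p,s['t'],s['joints'],s['opening'])
yaw=TP()[2]+TP()[8]; Rt=tool(yaw,np.radians(40),'y',0)
g=sk([-2,-.5,52]); go(g-Rt.apply([0,0,.09]),Rt); go(g,Rt)
cm=cams.camera_model('wrist'); im=cams.get_image('wrist'); b=im[:,:,::-1].copy()
for q in [sk([x,y,z]) for x,y,z in [(-20,12,66),(-20,-12,66),(20,12,66),(20,-12,66),(-20,-12,27),(-20,12,27)]]:
    u=proj(cm,q,True)[0]; cv2.circle(b,tuple(int(round(v)) for v in u),1,(255,0,255),-1)
cv2.imwrite('pics/h_wz.png',cv2.resize(b[100:330,220:430],None,fx=2.6,fy=2.6))
```

```text
[0.61617017 0.07317575 0.20928565] 14.6833 [-0.18023661  0.2285213  -0.12122638  2.23045051  1.52165002  0.17042348
 -0.08770953] 0.04279776253191141
trans cm(tool now) [ 1.94 -3.33  4.24] n>= 2.0 | twist deg [-1.6 -0.7 -0.3] n>= 1.0
  after twist: trans [ 2.01 -3.44  4.12]
trans cm(tool now) [ 1.84 -3.08 13.23] n>= 4.0 | twist deg [-1.6 -0.7 -0.3] n>= 1.0
  after twist: trans [ 2.01 -3.44 13.12]
```

View pics/h_wz.png

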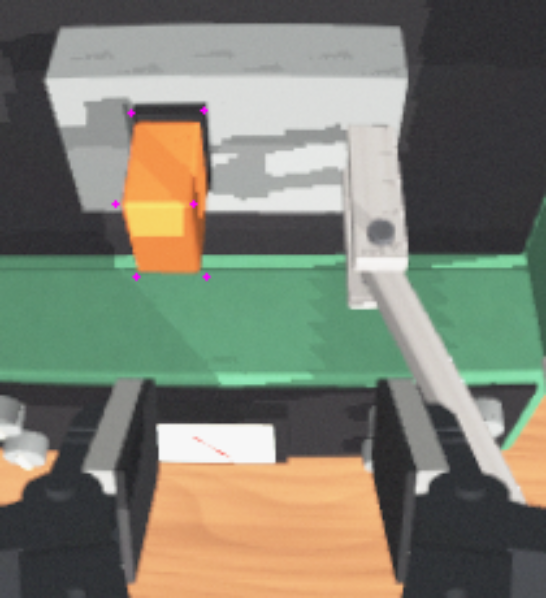

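Request:
apply_moves --series '[{"translation": [0.9,-1.7,0.5],"twist": [-0.8,-0.3,0],"jaw": 50},{"translation": [1.0,-1.7,1.5],"twist": [-0.8,-0.3,0],"jaw": 50},{"translation": [0,0,2],"twist": [0,0,0],"jaw": 50},{"translation": [0,0,0],"twist": [0,0,0],"jaw": 50},{"translation": [0,0,0],"twist": [0,0,0],"jaw": 50}]'

```text
t: 15.15
tool_pos: [0.6305, 0.053, 0.1794]
ee_rot: [-0.117, 2.446, 0.027]
wrist_force: [-0.2, -0.1, 0.7]
opening: 0.0427
```

Run:
```python
from h import *
p,R0,s=cur(); print(p,s['t'],s['joints'],s['opening'])
yaw=TP()[2]+TP()[8]; Rt=tool(yaw,np.radians(40),'y',0)
g=sk([-2,-.5,52]); go(g,Rt)
cm=cams.camera_model('wrist'); im=cams.get_image('wrist'); b=im[:,:,::-1].copy()
for q in [sk([x,y,z]) for x,y,z in [(-20,12,66),(-20,-12,66),(20,12,66),(20,-12,66),(-20,-12,27),(-20,12,27)]]:
    u=proj(cm,q,True)[0]; cv2.circle(b,tuple(int(round(v)) for v in u),1,(255,0,255),-1)
cv2.imwrite('pics/i_wz.png',cv2.resize(b[100:330,220:430],None,fx=2.6,fy=2.6))
```

```text
[0.63052671 0.05300984 0.17944355] 15.15 [ 0.0323605   0.31361801 -0.30136579  2.23009249  1.99178031  0.20097924
 -0.48886169] 0.042680848307784826
trans cm(tool now) [ 0.97 -1.1  10.08] n>= 3.0 | twist deg [-1.  -0.3 -0.3] n>= 1.0
  after twist: trans [ 1.02 -1.28 10.05]
```

View pics/i_wz.png

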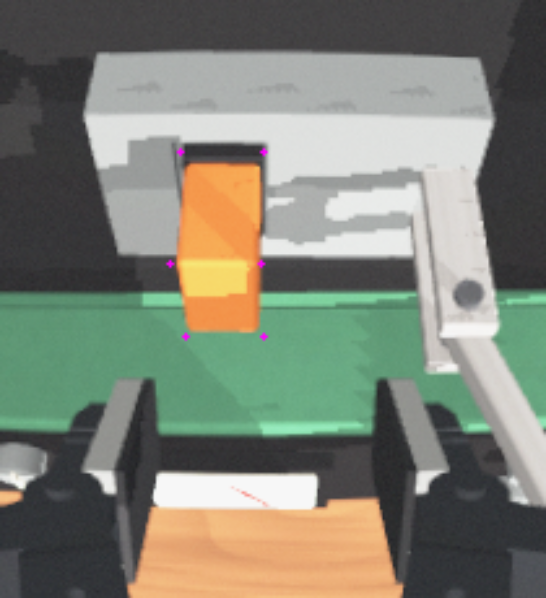

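Request:
apply_moves --series '[{"translation": [0.5,-0.6,0.5],"twist": [-0.5,-0.15,-0.15],"jaw": 50},{"translation": [0.5,-0.6,0.5],"twist": [-0.5,-0.15,-0.15],"jaw": 50},{"translation": [0,0,2],"twist": [0,0,0],"jaw": 50},{"translation": [0,0,2],"twist": [0,0,0],"jaw": 50},{"translation": [0,0,0],"twist": [0,0,0],"jaw": 50}]'

```text
t: 15.62
tool_pos: [0.657, 0.0432, 0.1338]
ee_rot: [-0.131, 2.441, 0.045]
wrist_force: [-0.2, -0.6, 1.4]
opening: 0.0427
```

Run:
```python
from h import *
p,R0,s=cur(); print(p,s['t'],s['joints'],s['opening'])
yaw=TP()[2]+TP()[8]; Rt=tool(yaw,np.radians(40),'y',0)
g=sk([-2,-.5,52]); go(g,Rt)
```

```text
[0.65695158 0.04315905 0.1337912 ] 15.6167 [ 0.20713767  0.46078882 -0.47716545  2.20324033  2.24372853  0.30309439
 -0.65153417] 0.04268261257960578
trans cm(tool now) [ 0.02 -0.01  4.93] n>= 2.0 | twist deg [-0.1 -0.   0.1] n>= 1.0
  after twist: trans [ 0.02 -0.02  4.93]
```

Request:
apply_moves --series '[{"translation": [0,0,2],"twist": [0,0,0],"jaw": 50},{"translation": [0,0,2],"twist": [0,0,0],"jaw": 50},{"translation": [0,0,0.95],"twist": [0,0,0],"jaw": 50},{"translation": [0,0,0],"twist": [0,0,0],"jaw": 50},{"translation": [0,0,0],"twist": [0,0,0],"jaw": 0},{"translation": [0,0,0],"twist": [0,0,0],"jaw": 0},{"translation": [0,0,0],"twist": [0,0,0],"jaw": 0},{"translation": [0,0,0],"twist": [0,0,0],"jaw": 0}]' --force 45

```text
t: 16.28
tool_pos: [0.6876, 0.0463, 0.0981]
ee_rot: [-0.132, 2.438, 0.045]
wrist_force: [-2.1, -0.9, 1.9]
opening: 0.021
```

Run:
```python
from h import *
p,R0,s=cur(); print(p,s['t'],s['joints'],s['opening'],s['wrist_force'])
yaw=TP()[2]+TP()[8]; Rt=tool(yaw,np.radians(40),'y',0)
g=sk([-2,-.5,52]); go(g,Rt)
np.save('gr.npy',np.r_[p,R0.as_rotvec()])
im=cams.get_image('wrist'); cv2.imwrite('pics/j_w.png',im[:,:,::-1])
print(R0.inv().apply([0,0,1]))
```

```text
[0.68761165 0.04634448 0.09805041] 16.2833 [ 0.21615989  0.57190742 -0.50060486  2.1534042   2.30455173  0.36827073
 -0.67499337] 0.02103594010730795 [-2.10282955 -0.89294604  1.89244579]
trans cm(tool now) [ 0.08 -0.01  0.21] n>= 1.0 | twist deg [-0.1  0.1  0.1] n>= 1.0
  after twist: trans [ 0.08 -0.01  0.21]
[-0.64438513 -0.00268362 -0.76469641]
```

View pics/j_w.png

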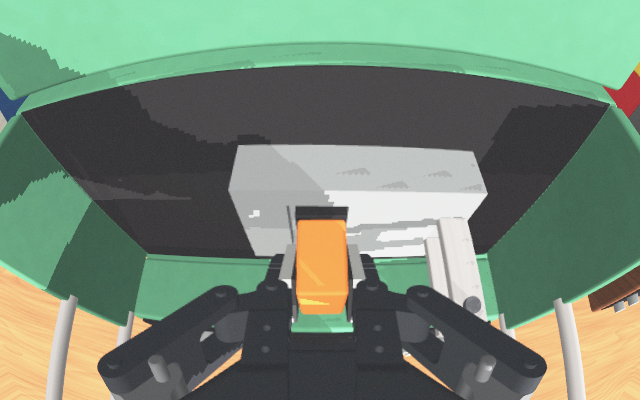

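Request:
apply_moves --series '[{"translation": [-0.32,0,-0.38],"twist": [0,0,0],"jaw": 0},{"translation": [-0.64,0,-0.76],"twist": [0,0,0],"jaw": 0},{"translation": [-0.64,0,-0.76],"twist": [0,0,0],"jaw": 0},{"translation": [-0.96,0,-1.14],"twist": [0,0,0],"jaw": 0},{"translation": [-0.64,0,-0.76],"twist": [0,0,0],"jaw": 0},{"translation": [0,0,0],"twist": [0,0,0],"jaw": 0}]'

```text
t: 16.83
tool_pos: [0.6889, 0.0474, 0.15]
ee_rot: [-0.133, 2.435, 0.046]
wrist_force: [0.2, 0.5, 0.2]
opening: 0.0216
```

Run:
```python
from h import *
p,R0,s=cur(); print(p,s['t'],s['joints'],s['opening'],s['wrist_force'])
im=cams.get_image('wrist'); cv2.imwrite('pics/k_w.png',im[:,:,::-1])
# tray
n='top'; im=cams.get_image('top'); cv2.imwrite('pics/k_top.png',cv2.resize(im[160:290,400:530,::-1],None,fx=4,fy=4,interpolation=cv2.INTER_CUBIC))
for d in models.trace('top','pass_tray'): 
    m=d['mask'].astype(np.uint8); print(d['conf'],d['extent']); 
    c=max(cv2.findContours(m,0,1)[0],key=cv2.contourArea); print(cv2.minAreaRect(c))
for d in models.landmark_of('top','pass_tray')+models.landmark_of('scene','pass_tray'): print(d['pixel'],d['conf'])
```

```text
[0.68894407 0.04739164 0.149982  ] 16.8333 [ 0.11954433  0.44983997 -0.36523956  2.12876602  2.15149489  0.22457645
 -0.56822635] 0.021571014415058105 [0.19862827 0.49839144 0.20136245]
0.83 [420.4, 150.8, 43.6, 48.9]
((441.0718688964844, 176.3980712890625), (39.329166412353516, 45.21232604980469), 13.392496109008789)
0.58 [449.7, 213.1, 43.0, 49.7]
((469.70660400390625, 239.00711059570312), (40.9067268371582, 45.593597412109375), 1.9749338626861572)
0.23 [233.9, 85.3, 155.5, 157.4]
((314.396240234375, 164.66796875), (150.55946350097656, 152.3008575439453), 83.33334350585938)
[437.9, 173.6] 0.97
[466.8, 239.8] 0.65
[338.4, 148.0] 0.64
```

View pics/k_w.png

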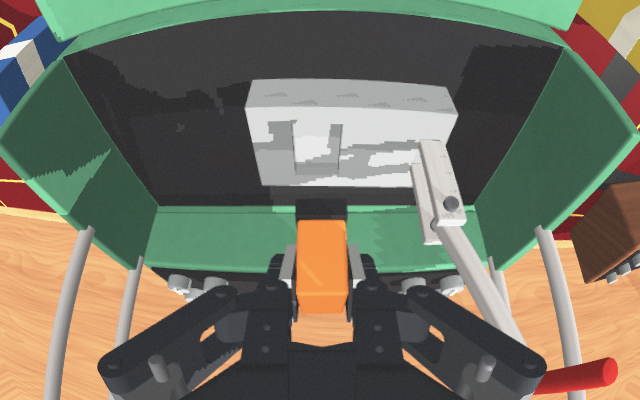

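View pics/k_top.png

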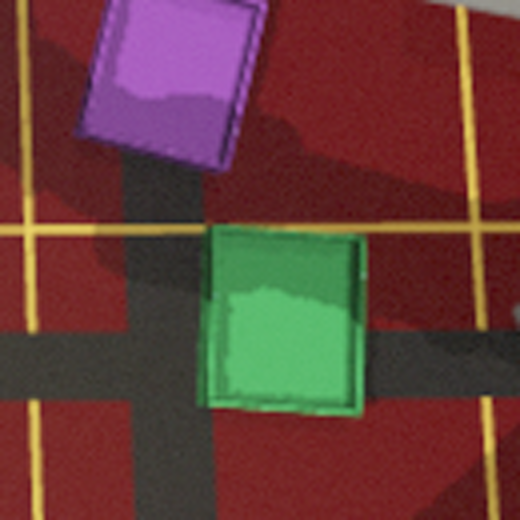

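Run:
```python
from h import *
p,R0,s=cur(); cm=cams.camera_model('top')
C=[onz(cm,(400+x/4,160+y/4),.025) for x,y in ((212,228),(367,237),(362,413),(203,405))]
C=np.array(C); print(C, C.mean(0), np.linalg.norm(C[0]-C[1]),np.linalg.norm(C[1]-C[2]))
print('bottom-lm',onz(cm,(466.8,239.8),0),onz(cm,(468,237.9),0))
A=np.array([.50,.027,.165]); print('A',R0.inv().apply(A-p)*100)
dy=-0.4-TP()[2]-TP()[8]; w=R0.inv().apply([0,0,dy]); print('twist',np.degrees(w))
T=np.array([*C.mean(0)[:2],.12])
R1=R.from_rotvec([0,0,dy])*R0
print('B from A, R1 frame', R1.inv().apply(T-A)*100, 'R0 frame',R0.inv().apply(T-A)*100)
```

```text
[[ 0.54722943 -0.35895059  0.025     ]
 [ 0.54027524 -0.47053637  0.025     ]
 [ 0.41490641 -0.46016634  0.025     ]
 [ 0.42100831 -0.34715395  0.025     ]] [ 0.48085485 -0.40920181  0.025     ] 0.11180226235103963 0.12579698143083382
bottom-lm [ 0.48182763 -0.40504081  0.        ] [ 0.48735817 -0.40882339  0.        ]
A [ 13.20185997   0.06194142 -13.5750884 ]
twist [18.66443749  0.05458537 22.23960689]
B from A, R1 frame [ -8.68691633 -40.92915316  13.26565063] R0 frame [  7.995976   -43.15283539  -0.72989444]
```

Request:
apply_moves --series '[{"translation": [1.5,0,-1.6],"twist": [0,0,0],"jaw": 0},{"translation": [2.2,0,-2.3],"twist": [0,0,0],"jaw": 0},{"translation": [2.4,0,-2.5],"twist": [0,0,0],"jaw": 0},{"translation": [2.4,0,-2.5],"twist": [0,0,0],"jaw": 0},{"translation": [1.8,0,-1.9],"twist": [0,0,0],"jaw": 0},{"translation": [0,-3,0],"twist": [3.7,0,4.4],"jaw": 0},{"translation": [0,-3.5,0.3],"twist": [3.7,0,4.4],"jaw": 0},{"translation": [-0.5,-3.5,0.6],"twist": [3.7,0,4.4],"jaw": 0},{"translation": [-0.5,-3.5,0.6],"twist": [3.7,0,4.4],"jaw": 0},{"translation": [-0.5,-3.5,0.6],"twist": [3.7,0,4.4],"jaw": 0}]'

```text
t: 17.92
tool_pos: [0.5481, -0.1428, 0.1566]
ee_rot: [0.485, 2.402, -0.179]
wrist_force: [0.6, 0.2, -1.3]
opening: 0.0219
```

Run:
```python
from h import *
p,R0,s=cur(); print(p,s['t'],s['joints'],s['opening'],s['wrist_force']); print(np.round(R0.as_matrix(),3))
T=np.array([.481,-.408,.12]); print(R0.inv().apply(T-p)*100)
im=cams.get_image('wrist'); cv2.imwrite('pics/l_w.png',im[:,:,::-1])
```

```text
[ 0.54807419 -0.14284494  0.15655388] 17.9167 [ 0.34479245  0.29383926 -0.40316668  2.38611757  2.02370165  0.41385823
 -0.7607062 ] 0.021865350212509786 [ 0.58073962  0.19339148 -1.32685758]
[[-0.705  0.388  0.593]
 [ 0.296  0.922 -0.251]
 [-0.644 -0.002 -0.765]]
[ -0.76390805 -27.03311697   5.48182523]
```

View pics/l_w.png

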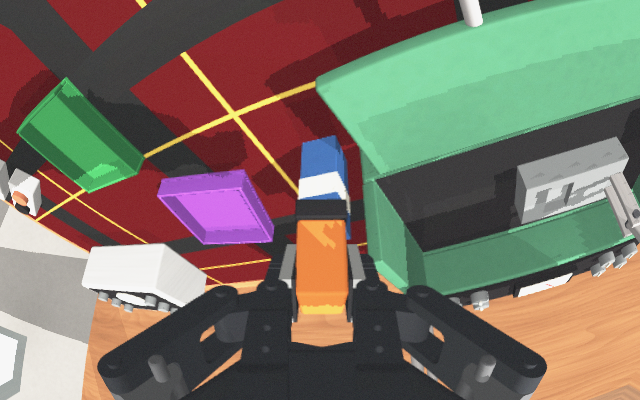

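Request:
apply_moves --series '[{"translation": [-0.1,-3.4,0.3],"twist": [0,0,0],"jaw": 0},{"translation": [-0.1,-3.4,0.5],"twist": [0,0,0],"jaw": 0},{"translation": [-0.1,-3.4,0.6],"twist": [0,0,0],"jaw": 0},{"translation": [-0.1,-3.4,0.7],"twist": [0,0,0],"jaw": 0},{"translation": [-0.1,-3.4,0.7],"twist": [0,0,0],"jaw": 0},{"translation": [-0.1,-3.4,0.7],"twist": [0,0,0],"jaw": 0},{"translation": [-0.1,-3.4,0.7],"twist": [0,0,0],"jaw": 0},{"translation": [0,-2.5,0.7],"twist": [0,0,0],"jaw": 0},{"translation": [0,0,0],"twist": [0,0,0],"jaw": 0},{"translation": [0,0,0],"twist": [0,0,0],"jaw": 0}]'

```text
t: 18.8
tool_pos: [0.4798, -0.4001, 0.1233]
ee_rot: [0.485, 2.402, -0.177]
wrist_force: [-0.1, 0.4, -0.7]
opening: 0.0214
```

Run:
```python
from h import *
p,R0,s=cur(); print(p,s['t'],s['joints'],s['opening'],s['wrist_force']); print(np.round(R0.as_matrix(),3))
g=np.load('gr.npy'); zrel=g[2]-.070   # TCP above module base
print('tcp above base',zrel)
T=np.array([.481,-.408,.004+zrel]); print('to place',R0.inv().apply(T-p)*100, T-p)
cm=cams.camera_model('wrist'); im=cams.get_image('wrist'); cv2.imwrite('pics/m_w.png',im[:,:,::-1])
print(proj(cm,[.481,-.408,.004],True))
```

```text
[ 0.47984559 -0.40013282  0.12331508] 18.8 [ 1.21017622  0.49130982 -0.61125548  2.24505505  2.88766717  0.19510978
 -0.95000954] 0.02144457040921407 [-0.12742106  0.44710573 -0.74213759]
[[-0.705  0.388  0.593]
 [ 0.297  0.922 -0.249]
 [-0.644  0.    -0.765]]
tcp above base 0.028050408727753925
to place [ 5.55945922 -0.68151125  7.24931853] [ 0.00115441 -0.00786718 -0.09126468]
[[309.91977955 113.71026981]]
```

View pics/m_w.png

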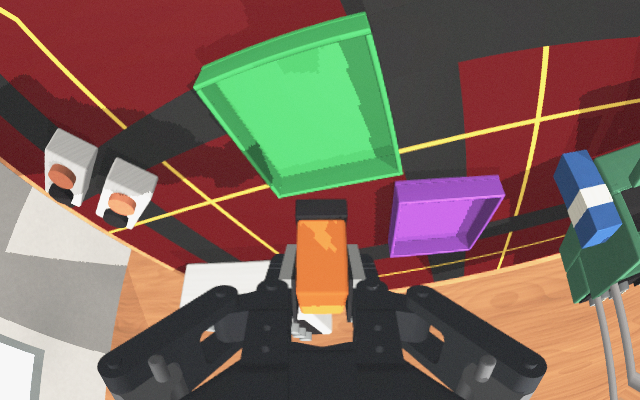

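Request:
apply_moves --series '[{"translation": [1.3,-0.35,1.5],"twist": [0,0,0],"jaw": 0},{"translation": [1.3,-0.35,1.5],"twist": [0,0,0],"jaw": 0},{"translation": [1.3,0,1.55],"twist": [0,0,0],"jaw": 0},{"translation": [0.75,0,0.95],"twist": [0,0,0],"jaw": 0},{"translation": [0.4,0,0.48],"twist": [0,0,0],"jaw": 0},{"translation": [0,0,0],"twist": [0,0,0],"jaw": 0},{"translation": [0,0,0],"twist": [0,0,0],"jaw": 0}]'

```text
t: 19.43
tool_pos: [0.4793, -0.4036, 0.0465]
ee_rot: [0.477, 2.402, -0.176]
wrist_force: [-0.5, 0.1, -0.5]
opening: 0.0216
```

Run:
```python
from h import *
p,R0,s=cur(); print(p,s['t'],s['joints'],s['opening'],s['wrist_force']); 
T=np.array([.481,-.408,.032]); print('to place',R0.inv().apply(T-p)*100, T-p,R0.inv().apply([0,0,-1]))
im=cams.get_image('wrist'); cv2.imwrite('pics/n_w.png',im[:,:,::-1])
```

```text
[ 0.47926793 -0.40360387  0.04654399] 19.4333 [ 1.18862186  0.67045027 -0.58907173  2.27698957  2.93478808  0.38832582
 -0.91649322] 0.021558637846239535 [-0.47817856  0.13743718 -0.50524443]
to place [ 0.68682073 -0.33849021  1.32372139] [ 0.00173207 -0.00439613 -0.01454399] [0.64454044 0.0010681  0.76456948]
```

View pics/n_w.png

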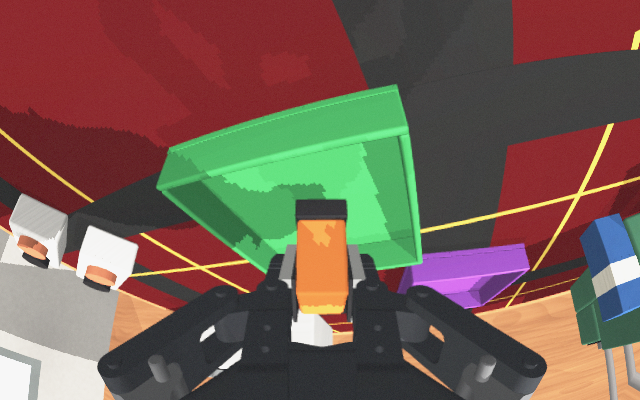

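Request:
apply_moves --series '[{"translation": [0.32,0,0.38],"twist": [0,0,0],"jaw": 0},{"translation": [0.22,0,0.26],"twist": [0,0,0],"jaw": 0},{"translation": [0.16,0,0.19],"twist": [0,0,0],"jaw": 0},{"translation": [0.13,0,0.15],"twist": [0,0,0],"jaw": 0},{"translation": [0,0,0],"twist": [0,0,0],"jaw": 0},{"translation": [0,0,0],"twist": [0,0,0],"jaw": 0}]'

```text
t: 19.98
tool_pos: [0.4784, -0.4048, 0.0333]
ee_rot: [0.479, 2.402, -0.177]
wrist_force: [0.6, -0.2, -0.4]
opening: 0.0212
```

```bash
python3 -c "
from h import *
p,R0,s=cur(); print(p,s['t'],s['opening'],s['wrist_force'])"
```

```text
[ 0.47844358 -0.40477927  0.03330829] 19.9833 0.021201486713114715 [ 0.57093033 -0.19357647 -0.4107403 ]
```

Expected contact at z ≈ 0.032; I'll creep down in millimetre steps.

Request:
apply_moves --series '[{"translation": [0.065,0,0.077],"twist": [0,0,0],"jaw": 0},{"translation": [0.065,0,0.077],"twist": [0,0,0],"jaw": 0},{"translation": [0,0,0],"twist": [0,0,0],"jaw": 0}]'

```text
t: 20.23
tool_pos: [0.4788, -0.4051, 0.0319]
ee_rot: [0.478, 2.401, -0.178]
wrist_force: [-0.9, -0.4, 2.7]
opening: 0.0212
```

```bash
python3 -c "
from h import *
p,R0,s=cur(); print(p,s['t'],s['opening'],s['wrist_force'])"
```

```text
[ 0.47879606 -0.40510134  0.03188346] 20.2333 0.021176600228722205 [-0.88229404 -0.44526613  2.74121083]
```

Request:
apply_moves --series '[{"translation": [0.05,0,0.06],"twist": [0,0,0],"jaw": 0},{"translation": [0,0,0],"twist": [0,0,0],"jaw": 0}]'

```text
t: 20.4
tool_pos: [0.4791, -0.4053, 0.0318]
ee_rot: [0.478, 2.4, -0.179]
wrist_force: [-4.6, 2.3, 9.9]
opening: 0.0213
```

```bash
python3 -c "
from h import *
p,R0,s=cur(); print(p,s['t'],s['opening'],s['wrist_force'],np.round(R0.as_matrix(),3))"
```

```text
[ 0.47914559 -0.40532503  0.03181914] 20.4 0.021347180303980452 [-4.56481969  2.25541397  9.85997107] [[-0.705  0.384  0.596]
 [ 0.291  0.923 -0.25 ]
 [-0.646 -0.003 -0.763]]
```

Request:
apply_moves --series '[{"translation": [0,0,0],"twist": [0,0,0],"jaw": 30},{"translation": [0,0,0],"twist": [0,0,0],"jaw": 45},{"translation": [0,0,0],"twist": [0,0,0],"jaw": 45},{"translation": [0,0,0],"twist": [0,0,0],"jaw": 45},{"translation": [0,0,-1],"twist": [0,0,0],"jaw": 45},{"translation": [0,0,-2],"twist": [0,0,0],"jaw": 45},{"translation": [0,0,-3],"twist": [0,0,0],"jaw": 45},{"translation": [0,0,-3],"twist": [0,0,0],"jaw": 45}]'

```text
t: 21.07
tool_pos: [0.4241, -0.3814, 0.0997]
ee_rot: [0.478, 2.403, -0.176]
wrist_force: [-0.8, -0.9, 0.9]
opening: 0.038
```

Run:
```python
from h import *
p,R0,s=cur(); print(p,s['t'],s['opening'],s['joints'])
im=cams.get_image('wrist'); cv2.imwrite('pics/o_w.png',im[:,:,::-1])
```

```text
[ 0.42409359 -0.38135732  0.0996833 ] 21.0667 0.03802276730932273 [ 1.34330037  0.51913478 -0.69071193  2.36716798  2.98428939  0.30023485
 -0.96695335]
```

View pics/o_w.png

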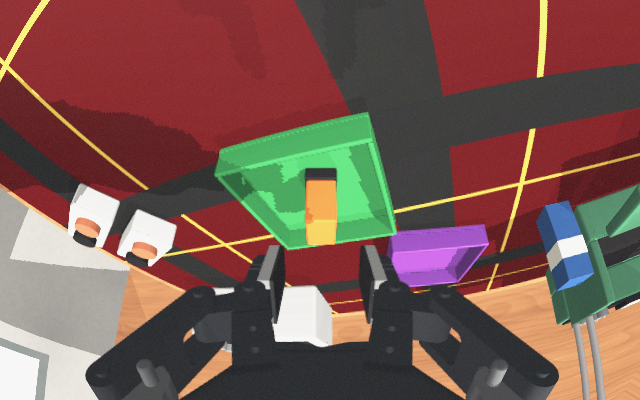

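Run:
```python
from h import *
p,R0,s=cur()
print('up5 tool',R0.inv().apply([0,0,.05])*100)
yaw=TP()[2]
for tl in (-5,0):
  Rt=tool(yaw,np.radians(tl),'x',1); bar=t2w([-.1475,0,.0605])
  print(bar); go(bar+[0,0,.10],Rt,p+[0,0,.05],R0)
```

```text
up5 tool [-3.2145611  -0.01736103 -3.82965998]
[0.4489257 0.012041  0.0605   ]
trans cm(tool now) [ 9.5  37.28 -8.2 ] n>= 10.0 | twist deg [25.4 38.9 56.8] n>= 11.0
  after twist: trans [38.66  7.21 -0.67]
[0.4489257 0.012041  0.0605   ]
trans cm(tool now) [ 9.46 37.31 -8.15] n>= 10.0 | twist deg [21.  36.2 58.3] n>= 11.0
  after twist: trans [38.66  7.31 -0.04]
```

Request:
apply_moves --series '[{"translation": [-1.6,0,-1.9],"twist": [0,0,0],"jaw": 50},{"translation": [-1.6,0,-1.9],"twist": [0,0,0],"jaw": 50},{"translation": [0,0,0],"twist": [1.91,3.29,5.3],"jaw": 50},{"translation": [0,0,0],"twist": [1.91,3.29,5.3],"jaw": 50},{"translation": [0,0,0],"twist": [1.91,3.29,5.3],"jaw": 50},{"translation": [0,0,0],"twist": [1.91,3.29,5.3],"jaw": 50},{"translation": [0,0,0],"twist": [1.91,3.29,5.3],"jaw": 50},{"translation": [0,0,0],"twist": [1.91,3.29,5.3],"jaw": 50},{"translation": [0,0,0],"twist": [1.91,3.29,5.3],"jaw": 50},{"translation": [0,0,0],"twist": [1.91,3.29,5.3],"jaw": 50},{"translation": [0,0,0],"twist": [1.91,3.29,5.3],"jaw": 50},{"translation": [0,0,0],"twist": [1.91,3.29,5.3],"jaw": 50},{"translation": [0,0,0],"twist": [1.91,3.29,5.3],"jaw": 50}]'

```text
t: 22.2
tool_pos: [0.4165, -0.404, 0.1476]
ee_rot: [1.088, 2.464, -0.197]
wrist_force: [-0.1, -2.5, 0.3]
opening: 0.0426
```

Run:
```python
from h import *
p,R0,s=cur(); print(p,s['t'],s['joints'],s['opening'])
yaw=TP()[2]
Rt=tool(yaw,0,'x',1); bar=t2w([-.1475,0,.0605]); go(bar+[0,0,.10],Rt)
```

```text
[ 0.41652888 -0.40402791  0.14757032] 22.2 [ 1.22786671  0.37972315 -0.70224448  2.15954     0.96740608  0.35582975
  0.49206194] 0.042573592996001955
trans cm(tool now) [ 25.69  30.71 -11.77] n>= 11.0 | twist deg [10.8 24.7 35. ] n>= 7.0
  after twist: trans [40.95  8.03 -0.49]
```

Request:
apply_moves --series '[{"translation": [0,0,0],"twist": [1.55,3.5,5.0],"jaw": 50},{"translation": [0,0,0],"twist": [1.55,3.5,5.0],"jaw": 50},{"translation": [0,0,0],"twist": [1.55,3.5,5.0],"jaw": 50},{"translation": [0,0,0],"twist": [1.55,3.5,5.0],"jaw": 50},{"translation": [0,0,0],"twist": [1.55,3.5,5.0],"jaw": 50},{"translation": [0,0,0],"twist": [1.55,3.5,5.0],"jaw": 50},{"translation": [0,0,0],"twist": [1.55,3.5,5.0],"jaw": 50},{"translation": [3.7,0.73,0],"twist": [0,0,0],"jaw": 50},{"translation": [3.7,0.73,0],"twist": [0,0,0],"jaw": 50},{"translation": [3.7,0.73,0],"twist": [0,0,0],"jaw": 50},{"translation": [3.7,0.73,0],"twist": [0,0,0],"jaw": 50},{"translation": [3.7,0.73,0],"twist": [0,0,0],"jaw": 50},{"translation": [3.7,0.73,0],"twist": [0,0,0],"jaw": 50},{"translation": [3.7,0.73,0],"twist": [0,0,0],"jaw": 50},{"translation": [3.7,0.73,0],"twist": [0,0,0],"jaw": 50}]'

```text
t: 23.45
tool_pos: [0.4406, -0.1029, 0.1465]
ee_rot: [2.082, 2.342, -0.003]
wrist_force: [0.6, -0.4, 0.2]
opening: 0.0426
```

Run:
```python
from h import *
p,R0,s=cur(); print(p,s['t'],s['joints'],s['opening'])
yaw=TP()[2]
Rt=tool(yaw,0,'x',1); bar=t2w([-.1475,0,.0605]); go(bar+[0,0,.10],Rt)
```

```text
[ 0.44064036 -0.10293962  0.14654277] 23.45 [ 0.76975836  0.39513328 -0.83455336  2.05183111  0.3981862   0.85212282
 -0.17590897] 0.04259541586023888
trans cm(tool now) [11.32  2.17 -0.67] n>= 3.0 | twist deg [0.2 0.4 0.1] n>= 1.0
  after twist: trans [11.33  2.15 -0.6 ]
```

Request:
apply_moves --series '[{"translation": [3.7,0.7,-0.2],"twist": [0,0,0],"jaw": 50},{"translation": [3.7,0.7,-0.2],"twist": [0,0,0],"jaw": 50},{"translation": [3.7,0.7,-0.2],"twist": [0,0,0],"jaw": 50},{"translation": [0,0,0],"twist": [0,0,0],"jaw": 50},{"translation": [0,0,0],"twist": [0,0,0],"jaw": 50}]'

```text
t: 23.87
tool_pos: [0.4489, 0.0107, 0.1522]
ee_rot: [2.075, 2.348, -0.001]
wrist_force: [-0.0, -0.8, 0.4]
opening: 0.0424
```

Run:
```python
from h import *
p,R0,s=cur(); print(p,s['t'],s['joints'],s['opening'])
yaw=TP()[2]
Rt=tool(yaw,0,'x',1); bar=t2w([-.1475,0,.0605]); go(bar,Rt)
cm=cams.camera_model('wrist'); im=cams.get_image('wrist'); b=im[:,:,::-1].copy()
for y in (-.0605,0,.0605):
    u=proj(cm,t2w([-.1478,y,.0606]),True)[0]; print(u); cv2.circle(b,tuple(int(round(v)) for v in u),2,(255,0,255),-1)
cv2.imwrite('pics/p_w.png',b)
print([(d['pixel'],d['conf']) for d in models.landmark_of('wrist','door_bar')])
```

```text
[0.44893794 0.01067592 0.15220224] 23.8667 [ 0.53681479  0.38703213 -0.85784267  2.05132973  0.39432367  0.86509146
 -0.42174312] 0.042354797355024676
trans cm(tool now) [ 0.2  -0.04  9.97] n>= 3.0 | twist deg [0.3 0.4 0.4] n>= 1.0
  after twist: trans [0.14 0.01 9.97]
[320.93788711 279.43980448]
[321.39649273 211.03751805]
[321.94366984 130.70875741]
[([321.4, 212.7], 0.57)]
```

View pics/p_w.png

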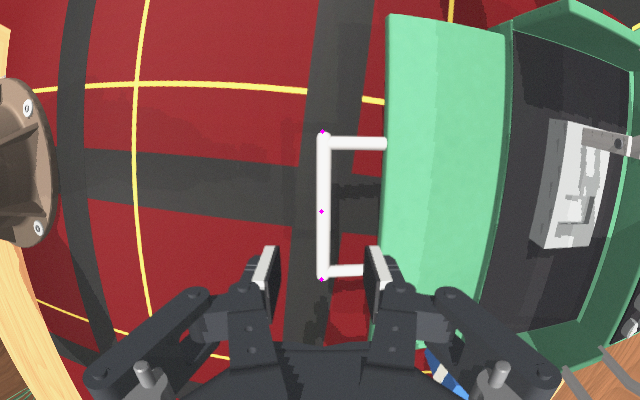

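Request:
apply_moves --series '[{"translation": [0.1,0,2.5],"twist": [0,0,0],"jaw": 38},{"translation": [0.1,0,2.5],"twist": [0,0,0],"jaw": 38},{"translation": [0,0,2.5],"twist": [0,0,0],"jaw": 38},{"translation": [0,0,1.5],"twist": [0,0,0],"jaw": 38},{"translation": [0,0,0.9],"twist": [0,0,0],"jaw": 38},{"translation": [0,0,0],"twist": [0,0,0],"jaw": 38},{"translation": [0,0,0],"twist": [0,0,0],"jaw": 0},{"translation": [0,0,0],"twist": [0,0,0],"jaw": 0},{"translation": [0,0,0],"twist": [0,0,0],"jaw": 0},{"translation": [0,0,0],"twist": [0,0,0],"jaw": 0}]' --force 40

```text
t: 24.8
tool_pos: [0.4508, 0.0095, 0.0537]
ee_rot: [2.081, 2.341, 0.001]
wrist_force: [2.9, -1.6, -0.2]
opening: 0.0093
```

```bash
cat >> h.py <<'E'
def doorstate():
    p,R0,s=cur(); q=w2t(p+R0.apply([0,0,GP])); hx=TP()[3]
    print(p,s['t'],s['opening'],s['joints'],s['wrist_force']); print('bar t',q,'rad',np.hypot(q[0]-hx,q[2]-.05),'ang',np.arctan2(hx-q[0],q[2]-.05),'tilt',np.degrees(np.arcsin(R0.as_matrix()[0,2])))
def arc(a0,a1,n,dtilt):
    p,R0,s=cur(); yaw=TP()[2]; a=np.linspace(a0,a1,n+1); Rc=R0
    # twist about tool x: tool x = left -> negative raises forward tilt
    for i in range(n):
        d=np.array([-.15*(np.sin(a[i+1])-np.sin(a[i])),0,.15*(np.cos(a[i+1])-np.cos(a[i]))])
        d=R.from_rotvec([0,0,yaw]).apply(d)
        R1=Rc*R.from_euler('x',dtilt,degrees=True)
        # keep grasp point (not TCP) on arc
        off=R1.apply([0,0,GP])-Rc.apply([0,0,GP])
        print(np.round(Rc.inv().apply(d-off)*100,2).tolist()); Rc=R1
    print('end tilt',np.degrees(np.arcsin(Rc.as_matrix()[0,2])))
E
python3 -c "
from h import *
doorstate(); arc(1.5,0.75,11,-1.)"
```

```text
[0.45078064 0.00946655 0.05365151] 24.8 0.009279651760916434 [ 0.403996    0.53395324 -0.71750537  2.14684191  0.59316938  0.65749729
 -0.61113118] [ 2.90918386 -1.60162005 -0.21556938]
bar t [-0.14600894 -0.00271848  0.06165115] rad 0.14822400639729397 ang 1.4921101192424684 tilt 0.4262240353198866
[-0.01, 0.13, -1.02]
[-0.01, 0.21, -1.0]
[-0.01, 0.3, -0.98]
[-0.01, 0.38, -0.95]
[-0.01, 0.46, -0.92]
[-0.01, 0.54, -0.88]
[-0.01, 0.61, -0.83]
[-0.01, 0.68, -0.77]
[-0.01, 0.75, -0.71]
[-0.01, 0.8, -0.65]
[-0.01, 0.86, -0.58]
end tilt 11.349739509366835
```

Request:
apply_moves --series '[{"translation": [0,0.13,-1.02],"twist": [-1,0,0],"jaw": 0},{"translation": [0,0.21,-1.0],"twist": [-1,0,0],"jaw": 0},{"translation": [0,0.3,-0.98],"twist": [-1,0,0],"jaw": 0},{"translation": [0,0.38,-0.95],"twist": [-1,0,0],"jaw": 0},{"translation": [0,0.46,-0.92],"twist": [-1,0,0],"jaw": 0},{"translation": [0,0.54,-0.88],"twist": [-1,0,0],"jaw": 0},{"translation": [0,0.61,-0.83],"twist": [-1,0,0],"jaw": 0},{"translation": [0,0.68,-0.77],"twist": [-1,0,0],"jaw": 0},{"translation": [0,0.75,-0.71],"twist": [-1,0,0],"jaw": 0},{"translation": [0,0.8,-0.65],"twist": [-1,0,0],"jaw": 0},{"translation": [0,0.86,-0.58],"twist": [-1,0,0],"jaw": 0}]'

```text
t: 25.72
tool_pos: [0.4925, 0.0144, 0.1503]
ee_rot: [1.995, 2.246, 0.199]
wrist_force: [-26.2, -6.2, 16.2]
opening: 0.0096
```

```bash
python3 -c "
from h import *
doorstate(); arc(0.8,0.1,11,-1)"
```

```text
[0.4925347  0.01444024 0.15027703] 25.7167 0.009572974521541044 [ 0.52708332  0.35831866 -0.82867632  2.10451473  0.49327027  0.65929202
 -0.50010449] [-26.20471035  -6.15122094  16.21207511]
bar t [-0.10538243 -0.00258559  0.15813928] rad 0.1522262877413814 ang 0.7807511215213583 tilt 10.624644403736532
[-0.01, 0.81, -0.53]
[-0.01, 0.85, -0.46]
[-0.01, 0.89, -0.39]
[-0.01, 0.91, -0.32]
[-0.01, 0.94, -0.24]
[-0.01, 0.95, -0.17]
[-0.0, 0.96, -0.09]
[-0.0, 0.97, -0.01]
[-0.0, 0.97, 0.06]
[-0.0, 0.96, 0.14]
[-0.0, 0.94, 0.22]
end tilt 21.542438627061813
```

Request:
apply_moves --series '[{"translation": [0,0.66,-0.63],"twist": [-1,0,0],"jaw": 0},{"translation": [0,0.75,-0.56],"twist": [-1,0,0],"jaw": 0},{"translation": [0,0.89,-0.39],"twist": [-1,0,0],"jaw": 0},{"translation": [0,0.91,-0.32],"twist": [-1,0,0],"jaw": 0},{"translation": [0,0.94,-0.24],"twist": [-1,0,0],"jaw": 0},{"translation": [0,0.95,-0.17],"twist": [-1,0,0],"jaw": 0}]'

```text
t: 26.22
tool_pos: [0.5403, 0.0203, 0.1862]
ee_rot: [1.94, 2.184, 0.319]
wrist_force: [-9.2, -6.4, 6.6]
opening: 0.0091
```

```bash
python3 -c "
from h import *
doorstate(); arc(0.42,0.02,7,-1)"
```

```text
[0.54025768 0.02031341 0.18618973] 26.2167 0.009090567856686708 [ 0.53673341  0.33047672 -0.83326621  2.05259052  0.50485759  0.6185735
 -0.49370184] [-9.15219099 -6.35336655  6.61966403]
bar t [-0.05816802 -0.00228199  0.1938384 ] rad 0.1558217784421081 ang 0.3947425066076772 tilt 16.9734815424433
[-0.0, 0.87, -0.08]
[-0.0, 0.87, -0.02]
[-0.0, 0.87, 0.05]
[-0.0, 0.86, 0.11]
[-0.0, 0.85, 0.17]
[-0.0, 0.84, 0.24]
[-0.0, 0.82, 0.3]
end tilt 23.91903741296914
```

Request:
apply_moves --series '[{"translation": [0,0.87,-0.05],"twist": [-1,0,0],"jaw": 0},{"translation": [0,0.87,0.02],"twist": [-1,0,0],"jaw": 0},{"translation": [0,0.87,0.08],"twist": [-1,0,0],"jaw": 0},{"translation": [0,0.86,0.13],"twist": [-1,0,0],"jaw": 0},{"translation": [0,0.6,0.12],"twist": [-1,0,0],"jaw": 0},{"translation": [0,0.3,0.08],"twist": [0,0,0],"jaw": 0},{"translation": [0,0.2,0.05],"twist": [0,0,0],"jaw": 0}]'

```text
t: 26.8
tool_pos: [0.5853, 0.0258, 0.1975]
ee_rot: [1.893, 2.132, 0.408]
wrist_force: [-3.8, -3.7, -5.5]
opening: 0.0095
```

```bash
python3 -c "
from h import *
doorstate()"
```

```text
[0.58530535 0.02580859 0.19750114] 26.8 0.009518516804311126 [ 0.49343758  0.34574533 -0.79078489  2.01985373  0.57518943  0.55143841
 -0.54722406] [-3.75719123 -3.66397358 -5.48380614]
bar t [-0.01345221 -0.00203857  0.20491347] rad 0.15565823546818772 ang 0.0978615190846568 tilt 21.989092675031447
```

Request:
apply_moves --series '[{"translation": [0,0.28,0.12],"twist": [0,0,0],"jaw": 0},{"translation": [0,0.28,0.12],"twist": [0,0,0],"jaw": 0},{"translation": [0,0.28,0.12],"twist": [0,0,0],"jaw": 0},{"translation": [0,0.19,0.08],"twist": [0,0,0],"jaw": 0}]'

```text
t: 27.13
tool_pos: [0.5971, 0.0273, 0.1978]
ee_rot: [1.893, 2.131, 0.41]
wrist_force: [-4.0, -6.1, 3.9]
opening: 0.0088
```

```bash
python3 -c "
from h import *
doorstate()"
```

```text
[0.59705093 0.02725546 0.19778668] 27.1333 0.008834788990078819 [ 0.47895571  0.36304342 -0.78223305  1.99541943  0.58511001  0.5620241
 -0.55210494] [-4.03023093 -6.05239444  3.85443614]
bar t [-0.001627   -0.001962    0.20519542] rad 0.15523229290303556 ang 0.021797720813131437 tilt 22.05523611909562
```

Request:
apply_moves --series '[{"translation": [0,0.15,0.06],"twist": [0,0,0],"jaw": 0},{"translation": [0,0.15,0.06],"twist": [0,0,0],"jaw": 0},{"translation": [0,0.15,0.06],"twist": [0,0,0],"jaw": 0},{"translation": [0,0,0],"twist": [0,0,0],"jaw": 0}]'

```text
t: 27.47
tool_pos: [0.6004, 0.0276, 0.1975]
ee_rot: [1.894, 2.132, 0.406]
wrist_force: [-13.4, -5.6, 10.3]
opening: 0.0093
```

```bash
python3 -c "
from h import *
doorstate()"
```

```text
[0.60044635 0.02764623 0.19746845] 27.4667 0.009265699549269263 [ 0.4731882   0.3694394  -0.77940684  1.98645464  0.58810671  0.56903291
 -0.55355157] [-13.38107984  -5.643421    10.28197533]
bar t [ 0.0018087  -0.00195871  0.20488438] rad 0.15488438439174065 ang -0.0003374105030155632 tilt 21.925082588729147
```

Request:
apply_moves --series '[{"translation": [0,0.15,0.06],"twist": [0,0,0],"jaw": 0},{"translation": [0,0.1,0.04],"twist": [0,0,0],"jaw": 0},{"translation": [0,0,0],"twist": [0,0,0],"jaw": 0}]'

```text
t: 27.72
tool_pos: [0.6007, 0.0277, 0.1973]
ee_rot: [1.894, 2.134, 0.4]
wrist_force: [-33.4, -9.5, 30.1]
opening: 0.0092
```

```bash
python3 -c "
from h import *
doorstate()"
```

```text
[0.60067384 0.02766029 0.1972896 ] 27.7167 0.009184502659516378 [ 0.47024391  0.37115589 -0.778715    1.98310831  0.58885333  0.57556385
 -0.55430382] [-33.39731085  -9.45628326  30.06892886]
bar t [ 0.00206372 -0.00195421  0.2047164 ] rad 0.15471670799283313 ang -0.0019860664239220475 tilt 21.729928191615027
```

Request:
apply_moves --series '[{"translation": [0,0,0],"twist": [0,0,0],"jaw": 38},{"translation": [0,0,0],"twist": [0,0,0],"jaw": 38},{"translation": [0,0,0],"twist": [0,0,0],"jaw": 38},{"translation": [0,0,0],"twist": [0,0,0],"jaw": 38},{"translation": [0,0,-1],"twist": [0,0,0],"jaw": 38},{"translation": [0,0,-2],"twist": [0,0,0],"jaw": 38},{"translation": [0,0,-3],"twist": [0,0,0],"jaw": 38},{"translation": [0,0,-3],"twist": [0,0,0],"jaw": 38},{"translation": [0,0,-3],"twist": [0,0,0],"jaw": 38},{"translation": [0,0,0],"twist": [0,0,0],"jaw": 38},{"translation": [0,0,0],"twist": [0,0,0],"jaw": 38}]'

```text
t: 28.63
tool_pos: [0.5603, 0.0245, 0.3109]
ee_rot: [1.89, 2.129, 0.414]
wrist_force: [0.3, -0.3, 0.3]
opening: 0.0326
```

Run:
```python
from h import *
p,R0,s=cur(); print(p,s['t'],s['joints'],s['opening'],s['wrist_force'])
cm=cams.camera_model('wrist'); im=cams.get_image('wrist'); b=im[:,:,::-1].copy()
for a,c in ((0,(255,0,255)),(.1,(255,0,0))):
  for y in (-.0605,0,.0605):
    u=proj(cm,t2w([TP()[3]-.15*np.sin(a),y,.05+.15*np.cos(a)]),True)[0]; print(u); cv2.circle(b,tuple(int(round(v)) for v in u),2,c,-1)
cv2.imwrite('pics/q_w.png',b)
print([(d['pixel'],d['conf']) for d in models.landmark_of('wrist','door_bar')])
im=cams.get_image('top'); cv2.imwrite('pics/q_t.png',im[:,:,::-1])
im=cams.get_image('scene'); cv2.imwrite('pics/q_s.png',im[:,:,::-1])
```

```text
[0.56033047 0.024524   0.31089267] 28.6333 [ 0.71635222  0.18280686 -0.97208496  1.90429472  0.28696919  0.75942021
 -0.27080933] 0.03261480724230194 [ 0.30005894 -0.30156149  0.2585418 ]
[313.30025096 265.68155166]
[312.80387552 202.1196262 ]
[312.54191273 129.41401091]
[297.40113344 268.21934564]
[295.50642553 203.87639009]
[294.26204086 129.95486541]
[([314.0, 202.0], 0.57)]
```

View pics/q_w.png

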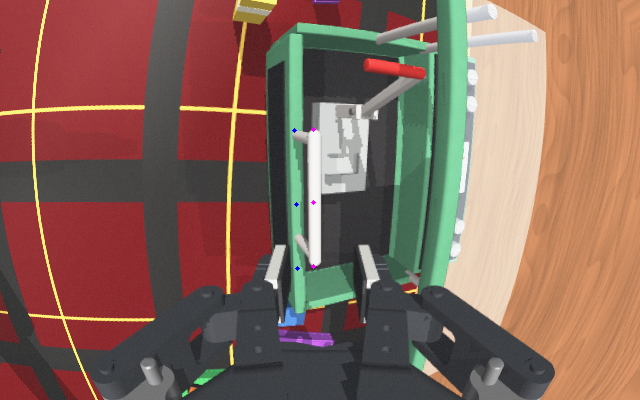

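View pics/q_t.png

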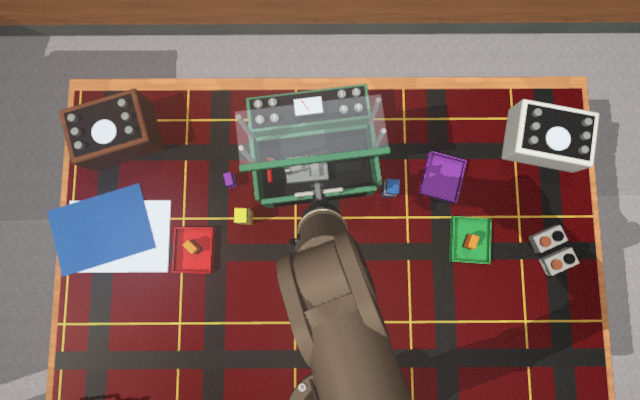

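View pics/q_s.png

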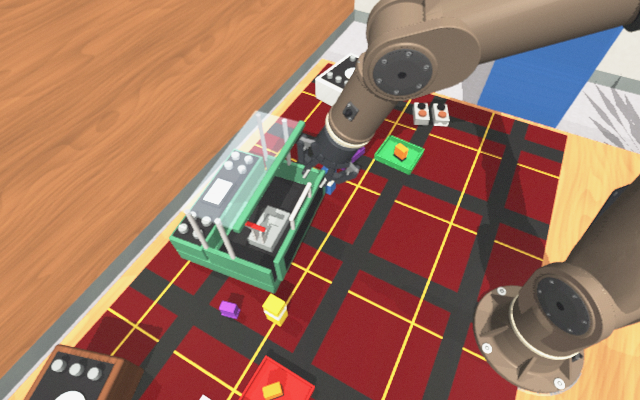

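Run:
```python
from h import *
cm=cams.camera_model('wrist')
for a in (1.75,1.85,1.95): print(a,proj(cm,[lev(a,-54),lev(a,-43),lev(a,0)],True).round(1).tolist())
b=cv2.imread('pics/q_w.png'); cv2.imwrite('pics/q_z.png',cv2.resize(b[40:140,300:460],None,fx=4,fy=4))
```

```text
1.75 [[371.7, 88.6], [383.8, 89.7], [425.6, 94.3]]
1.85 [[370.4, 76.1], [382.4, 77.4], [424.2, 82.9]]
1.95 [[368.4, 64.4], [380.3, 65.9], [421.9, 72.2]]
```

View pics/q_z.png

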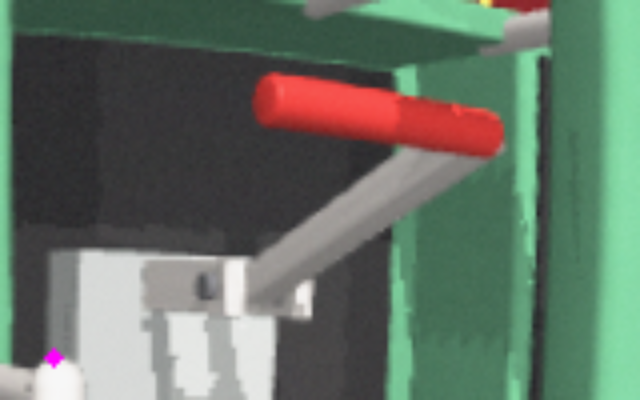

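```bash
python3 -c "
from h import *
print(r.sense()['t'],r.sense()['qd'].round(3)); print(ticket.finish_job())"
```

```text
28.8333 [-0.005  0.006  0.001 -0.001 -0.002  0.001  0.002]
the job is handed in; nothing more can be done
None
```

The job is done and handed in at 28.8 s of the 72 s allowed. I pulled the door down to its stop and swung the clamp lever over to its stop. I then lifted the orange module out, set it upright in the green tray, and pushed the door slowly back up until it met its stop.

**Final pictures:**
- **Door:** it is shut. The bar shows at pixel (314,202), against (313,202) predicted for angle 0.
- **Lever:** it is fully open. The grip's end shows at about (366,65), against (368,64) predicted for 1.95 rad.
- **Module:** it stands in the green tray. I opened the gripper only after it was resting on the floor with about 10 N of contact force.
- **Everything else:** the cartons, the red tray's module and the purple look-alikes look unmoved by eye. The open gripper hangs clear of everything.

**Checks that were less clean:**
- **Joint 6 near its limit:** it came right up to its lower limit of 0.12 rad, reading 0.1186 at the end of the door pull and 0.1216 in the lever swing. I can't tell whether 0.1186 is noise or a real overrun; no move was refused.
- **Wrist force:** the readings between moves peaked at about 46 N, when I pressed the door against its stop. That is below the 120 N limit.
- **Grip readings:** the gripper's opening read 1 to 3 mm less than the size of whatever it held, but nothing slipped out.

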